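Refit the carousel's retaining ring on a slide stainer

ROBOT

A 6-joint arm with a two-finger parallel gripper is mounted at the origin on the work surface. World frame = base frame: x ahead of the robot, y to its left, z up, the work surface at z = 0. Lengths are in mm, angles in degrees, forces in N, time in s.
With the tool pointing down it reaches from about 225 to 725 mm from the base axis. Payload 3.1 kg.
Tool frame: the origin (TCP) lies at the very end of the fingers, on their centre line; the grasp point (between the pads) lies 19 mm behind it; y points along the fingers, z is the direction in which the jaws open and shut, and the axes are right-handed (so a half turn about y gives the same grasp; the last joint's range is limited). The gripper opens to 85 mm and grips with 20 to 120 N. Pads are 22 mm wide; open, the fingers measure 114 mm over their backs; the gripper's body (76 mm by 85 mm) begins 54 mm behind the grasp point. The pads swing forward as they close: fully open they stand 13 mm farther back than shut.
Start: joints at [56.562, 2.75, 5.684, 92.934, 0, 82.678], TCP at [231.1, 471.391, 231.312] pointing down, gripper open.
Joint ranges: [-166.93, 166.93], [-56.73, 111.36], [-69.38, 81.34], [-121.58, 131.49], [-85.45, 84.26], [-180, 180]. Speed limits (degrees/s): [159.86, 159.86, 180, 180, 180, 180].

INTERFACE

Orientations are given as [roll, pitch, yaw] about the fixed x, y, z axes, in that order (R = Rz(yaw) Ry(pitch) Rx(roll)).
In Python, from bench import ctrl gives the robot as it stands.
- The arm moves only by the tool carry_out, never from a script. Its argument "moves" is a list of rows, each an object of numbers: "dx", "dy", "dz": the shift along the tool's x, y, z in mm; "turn": the turn about the tool's y in degrees. In form: [{"dx": .., "dy": .., "dz": .., "turn": ..}, ...]. A call has 1 to 8 rows; each row is the pose to reach, as a shift and turn from the pose measured when the call began, along the tool's axes at that moment; what a row does not reach only later rows make up. A row lasts 1/8 s, in which the tool goes at most 62.5 mm and 10.7 degrees, less where a joint would pass 70% of its speed; a pose out of reach is approached as far as the arm can. A call with a gripper value outside its range is refused whole. "hand" is the finger opening in mm, from 0 to 85.4, set as the call begins (left out, the last holds). The fingers move at their own pace and stop on an object; "squeeze" is the grip in N (left out, the last holds). Time passes only in rows, so rows that repeat a pose let the fingers close. It gives the time, the measured TCP pose, the force and the opening at its end, in the units of the state.
- ctrl.read_state(): the state, without advancing time (a new reading comes with each control period).
- ctrl.capture(name): name is "scene" or "top" or "wrist"; returns a dict with "frame" (400x640x3 uint8, red, green, blue), "range_z" (400x640 float32, mm along the optical axis (not along the pixel's ray), 0 where there is no reading), "vertical_fov" (degrees; the focal length in pixels is half the picture's height over the tangent of half this angle, whatever the lens; pixels are square), "cx", "cy" (the principal point, pixels), "cam_to_world" (4x4, takes a point from camera to world coordinates); the wrist camera has in their place "hand_eye" (4x4, takes a point from camera to tool coordinates, whose origin is the TCP and whose axes are the tool frame's). Camera axes: x right, y up, looking along -z (the intrinsics and any distortion apply to the point x, -y, -z); pixel columns grow to the right and rows downward; lengths in mm; the calibration is good to about 2 mm. A picture is of the moment at which its call begins: read the wrist's pose just before it.
- ctrl.hand_in(): hands the job in, once; it reports no verdict.
The state is a dict: "time_s": time; "joint_positions": joint angles; "dq": joint speeds; "tau": joint torques, N m; "tcp_pos": TCP position; "eef_rot": TCP orientation; "contact_force": force on the tool from outside, world axes, zero at the start; "ft_torque": the same for the moment, N m; "opening": opening from 0.0 (shut) to 1.0 (fully open).
Only numpy, scipy, OpenCV 4.12 (cv2) and the standard library are available. Lean on these libraries where they do the work, as an engineer would, in place of code of your own. Each camera call takes 0.05 s, during which the arm holds its last target. There are 200 camera calls.

TASK

The stainer's carousel is back on its spindle and needs its retaining ring: take the circlip pliers from their stand, spread the ring in the blue tray by its two eyes, bring it over the spindle's nose, press the sprung brass plate gently down with it and let the ring close into the groove, all round and flat, so that it holds the plate down. Handle the ring only with the pliers, never force the plate, then hang the pliers back upright in their slot in the stand and leave everything else where it is.

Things in the scene. Friction and masses are not known exactly. Their poses are not given: they have to be found in the camera images.
- pliers_grip (a point): Circlip pliers for outside rings, 176 mm long, about 150 g, hanging tips down in the tool stand, red handles up. This point: midway between the handles, where they bow out most, 145 mm above the pin ends. z up, y from handle to handle; both sides alike. Grip across y: handles 52 mm wide at rest, 16 mm thick. Each has a finger stop 29 mm lower, 57 mm over both. Pose unknown while held.
- pliers_pivot (a point): The pliers' pivot, 70 mm above the pin ends (boss 24 mm across, 13 mm thick). A spring holds the handles apart with about 13 N. Squeezing them spreads the tips, up to a built-in stop at 24 mm over the handles (25 to 35 N with a ring on). Jaws that swing forward as they close push the pliers downwards a little.
- pliers_tips (a point): Midpoint between the ends of the two pins. Each pin is round-ended, 4 mm thick and stands 4 mm below an 8 mm thick round shoulder on its jaw. At rest the pins are 19 mm apart (along the pliers' y), at the stop 44 mm. The jaws are 8 mm thick up to 30 mm above the pin ends.
- pliers_left (a joint): Opening angle of one plier jaw (the other mirrors it), rad: 0 at rest, 0.185 at the stop; each pin moves outwards by 67 mm times this angle.
- ring_eyes (a point): Retaining ring, spring steel, flat in the blue tray (floor 3 mm). It is open on one side and ends there in two round eyes. This point: midway between the eyes of the relaxed ring, at half its thickness of 3 mm; the eyes' centres are 9 mm either side along the ring's y. Each has a through hole of 6.5 mm with a rounded mouth. The ring's x points from its centre to the gap.
- ring_center (a point): Centre of the same ring, at half its thickness, 22 mm from the eyes' midpoint. Relaxed it is 31 mm inside, 39 mm outside diameter; 32 g. It is carried on the pliers' pins, spread, so that the pins press outwards in the eyes and friction holds it level.
- ring_left (a joint): Spread of one arm of the ring, rad: 0 relaxed; about 5 N at the eye at 0.3. It passes the spindle at 0.27 or more (eyes 38 mm apart), the spindle's axis then 18 mm from the line of the eyes. Closed in the groove it reads below 0.07 with the axis 22 mm from the eyes: as it closes, the pliers must yield or be led outwards by 2 to 4 mm.
- ring_right (a joint): The same for the ring's other arm.
- stainer: Slide stainer, fixed: white machine, 300 x 270 mm, deck 81 mm above the bench, on it a grey carousel, 224 mm across with black slide clips and slides up to 39 mm above the deck (plus up to 8 mm), and in the carousel's middle a brass plate and the steel spindle. Origin on the bench under the spindle.
- spindle_axis (a point): On the spindle's axis at deck level. The spindle's height is adjustable and NOT reported: each height may be up to 8 mm more or less. Above the deck: top at 52.5 mm, 23 mm across, tapering to 34.5 mm across at 42.5 mm and so down to 35.5 mm; below it the groove, 31.5 mm across, from 35.5 to 30 mm, first hidden by the plate. The ring may face any way.
- plate (a joint): Brass clamping plate round the spindle, 68 mm across, sprung; at first its top is 36 mm above the deck (give or take 8). Value: m pressed down, 0 to 0.0055. Gives way at 4 N, bottoms at 10 N; over 20 N spoils it. Pressed by 3.5 mm or more it bares the groove for a ring lying on it; the ring closed in the groove keeps it at 3.5 mm.
- stand_slot (a point): Middle of the pliers' slot, on the top face of the tool stand. The slot is 31 mm along the stand's y, 18 mm along its x. The pliers hang in it by the feet of their red handles (48 mm over both, 88 mm above the pin ends) resting on the top, pin ends 10 mm above the bench.
- stand: Tool stand, fixed: aluminium frame, 100 x 100 mm, top 98 mm above the bench; origin on the bench under the slot. A blue screwdriver fixed in it, -48 mm along its x and -30 mm along its y, reaches 143 mm above the bench: lift the pliers' tips clear of it.
- tray: Blue parts tray, 120 x 160 mm, floor 3 mm, rim 8 mm high, fixed; origin under its centre.
- hub_cap: black plastic cap nut of the carousel, 28 mm across and 18 mm high, lying in the tray beside the ring; origin under its centre. A bystander.
- screwdriver: orange-handled screwdriver, 160 mm long, lying on the bench. A bystander.
- oil_bottle: small amber bottle with a black cap, 32 mm across, 75 mm high; origin under its centre. A bystander.
- stain_bottle: white bottle with a blue cap, 60 mm across, 120 mm high; origin under its centre. A bystander.
- jar: open glass jar, 60 mm across, 80 mm high; origin under its centre. A bystander.
- objective: steel microscope objective with a yellow band, 25 mm across, 44 mm high, standing on the bench; origin under its centre. A bystander.
- slide_box: flat grey slide box, 85 x 100 x 32 mm; origin under its centre. A bystander.
Mind the look-alikes: they are no part of the job. There is more than one size of the part that bears pliers_grip; the job needs the largest.

How it is judged (in metres and radians):
On the way, in this order (a step that is already met when the one before it is completed fails the run):
1. the ring is spread on the pliers and lifted clear of the tray (value of joint each of ring_left, ring_right above 0.04 rad and height (world z) of ring_center above 0.05 m), for 0.2 s.
2. the ring has closed in the spindle's groove, holds the plate down, and the pliers are off it (value of joint plate above 0.0025 m and value of joint each of ring_left, ring_right below 0.1 rad and horizontal distance between ring_center and spindle_axis below 0.003 m and angle between ring_center's own z axis and vertical below 0.08 rad and distance between pliers_tips and ring_eyes above 0.02 m), for 0.2 s.
At the end, for the whole second after the job is handed in: The ring sits in the groove, level within 4.5 degrees, centred within 3 mm, both arms below 0.1 rad, holding the plate down over 2.5 mm; the pliers hang in their slot, tips 5 to 15 mm above the bench and within 8 mm of its middle, upright within 7 degrees (value of joint plate above 0.0025 m and value of joint each of ring_left, ring_right below 0.1 rad and horizontal distance between ring_center and spindle_axis below 0.003 m and angle between ring_center's own z axis and vertical below 0.08 rad and horizontal distance between pliers_tips and stand_slot below 0.008 m and height (world z) of pliers_tips between 0.005 and 0.015 m and angle between pliers_tips's own z axis and vertical below 0.12 rad); the robot touches nothing.
It fails at once if the brass plate is pressed with more than 20 N (contact force between plate and anything else above 20 N).
It fails at once if the fingers touch the ring (contact force between ring and the fingers above 0.5 N).
It fails at once if a bystander is moved by more than 20 mm (distance of any of hub_cap, screwdriver, oil_bottle, stain_bottle, jar, objective, slide_box from where it was at the start of the episode above 0.02 m).
It also fails if it takes over 72 s, if anything falls off the work surface, if the arm or the gripper's body presses on something with over 40 N, if the wrist force passes 120 N, or if a joint passes its speed limit or range.

## Working session

There is one attempt and no reset: what is moved stays moved. The work goes in short steps, Python scripts to look and compute and a tool call to move; the robot and the scene stay as the last step left them, time stands still between calls to the robot, and variables do not carry over. Pictures are saved under pics/ and viewed, about 8 in all and at most 12, crops included, and the job is handed in when it is done.

Besides the shell and the picture viewer there is one more tool, called after "Call:" as a command line: name --argument value ..., lists and objects as JSON in quotes. carry_out: Moves the arm, as the interface text tells. Its arguments: {"type":"object","properties":{"moves":{"type":"array","items":{"type":"object","properties":{"dx":{"type":"number"},"dy":{"type":"number"},"dz":{"type":"number"},"turn":{"type":"number"}}}},"hand":{"type":"number"},"squeeze":{"type":"number"}},"required":["moves"]}

```bash
mkdir -p pics; ls; cat > h.py <<'E'
import numpy as np, cv2
from bench import ctrl
from scipy.spatial.transform import Rotation as R
def pose(s=None):
    s=s or ctrl.read_state()
    T=np.eye(4);T[:3,:3]=R.from_euler('xyz',s['eef_rot'],degrees=True).as_matrix();T[:3,3]=s['tcp_pos'];return T
def cap(n):
    T=pose();c=ctrl.capture(n)
    c['T']=c['cam_to_world'] if n!='wrist' else T@np.array(c['hand_eye'])
    c['T']=np.array(c['T']);c['f']=200/np.tan(np.radians(c['vertical_fov'])/2);return c
def cloud(c):
    z=c['range_z'];v,u=np.mgrid[:400,:640]
    P=np.stack([(u-c['cx'])/c['f']*z,-(v-c['cy'])/c['f']*z,-z],-1)
    W=P@c['T'][:3,:3].T+c['T'][:3,3];W[z==0]=np.nan;return W
def save(c,n,crop=None,k=1):
    im=c['frame'][:,:,::-1]
    if crop: im=im[crop[1]:crop[3],crop[0]:crop[2]]
    cv2.imwrite('pics/'+n,cv2.resize(im,None,fx=k,fy=k,interpolation=cv2.INTER_CUBIC))
E
python3 - <<'E'
from h import *
import pickle
s=ctrl.read_state();print(s)
C={n:cap(n) for n in('scene','top','wrist')}
pickle.dump(C,open('c0.pkl','wb'))
for n,c in C.items(): print(n,{k:v for k,v in c.items() if k not in('frame','range_z')})
a=np.vstack([C['top']['frame'],C['scene']['frame']])[:,:,::-1]
cv2.imwrite('pics/a.png',cv2.resize(a,None,fx=.75,fy=.75,interpolation=cv2.INTER_AREA))
E
```

```text
pics
{'time_s': 0.0, 'joint_positions': array([ 5.65615576e+01,  2.79448861e+00,  5.59231951e+00,  9.29341569e+01,
       -3.64780216e-04,  8.26787530e+01]), 'dq': array([ 0.03691621, -0.03233945, -0.01861426,  0.15560839,  0.01967681,
        0.05441483]), 'tau': array([ 3.92071468e-05, -3.38781452e+01,  3.20016646e+01,  2.00496853e-02,
       -1.34215552e-04,  1.62782231e-05]), 'tcp_pos': array([230.77417546, 470.87994853, 230.10886758]), 'eef_rot': array([-9.01352611e+01,  1.70105367e-02, -2.61172151e+01]), 'contact_force': array([-0.37854014,  0.45012754,  0.11825777]), 'ft_torque': array([-0.00213727,  0.01005754,  0.02398785]), 'opening': 0.9991307217168708}
scene {'vertical_fov': 42.64379138139667, 'cx': 310.9968115863619, 'cy': 202.3796962894511, 'cam_to_world': array([[-3.43230348e-01, -7.70833011e-01,  5.36665070e-01,
         1.39289028e+03],
       [ 9.39212188e-01, -2.86885208e-01,  1.88619576e-01,
         2.66445493e+02],
       [ 8.56707462e-03,  5.68782337e-01,  8.22443468e-01,
         1.34734510e+03],
       [ 0.00000000e+00,  0.00000000e+00,  0.00000000e+00,
     
[... 1369 characters left out ...]
-9.60085189e-01, -2.79706744e-01,
        -7.08083042e+01],
       [ 1.11895424e-03,  2.79705839e-01, -9.60085096e-01,
        -1.42782431e+02],
       [ 9.99999090e-01, -1.03603734e-03,  8.63639621e-04,
         3.13464406e-01],
       [ 0.00000000e+00,  0.00000000e+00,  0.00000000e+00,
         1.00000000e+00]]), 'T': array([[ 4.39511566e-01, -8.62852482e-01, -2.49630084e-01,
         1.67513168e+02],
       [ 8.98231105e-01,  4.21194164e-01,  1.25603970e-01,
         5.02642640e+02],
       [-3.23496264e-03, -2.79429903e-01,  9.60160645e-01,
         3.73027212e+02],
       [ 0.00000000e+00,  0.00000000e+00,  0.00000000e+00,
         1.00000000e+00]]), 'f': np.float64(356.79322616873407)}
```

View pics/a.png

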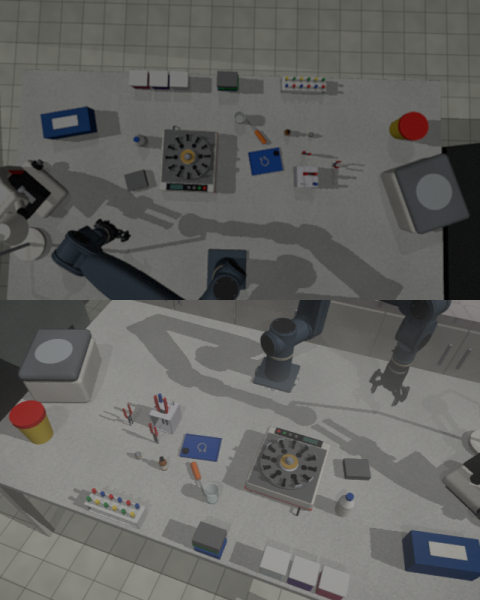

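```bash
python3 - <<'E'
from h import *
import pickle
C=pickle.load(open('c0.pkl','rb'))
a=C['top']['frame'][150:260,200:480];b=C['scene']['frame'][115:255,145:355]
a=cv2.resize(a,(700,275),interpolation=cv2.INTER_CUBIC);b=cv2.resize(b,(480,320),interpolation=cv2.INTER_CUBIC)
o=np.zeros((600,700,3),np.uint8);o[:275]=a;o[278:598,:480]=b
cv2.imwrite('pics/b.png',np.clip(o[:,:,::-1]*1.5,0,255).astype(np.uint8))
W=cloud(C['top'])
for n,(u,v) in dict(stand=(413,236),pl1=(408,205),pl2=(450,217),tray=(354,214),spind=(251,208),hand=(445,219)).items():
    print(n,np.round(np.nanmedian(W[v-1:v+2,u-1:u+2].reshape(-1,3),0)))
E
```

```text
stand [ 466. -387.   97.]
pl1 [ 578. -377.   61.]
pl2 [ 540. -545.    3.]
tray [ 542. -183.    2.]
spind [549. 193. 125.]
hand [ 531. -515.   47.]
```

View pics/b.png

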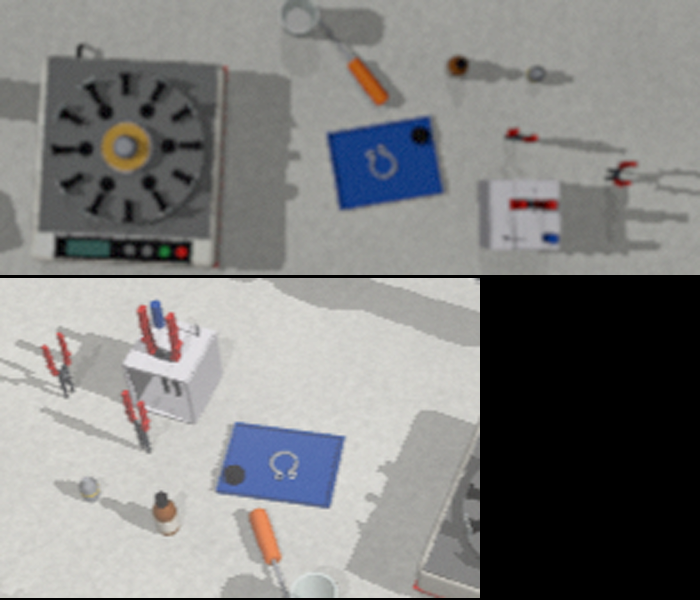

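```bash
cat >> h.py <<'E'
def mv(x,y,z,yaw=None):
    T=pose();d=T[:3,:3].T@(np.array([x,y,z])-T[:3,3])
    cy=ctrl.read_state()['eef_rot'][2]
    t=0 if yaw is None else -((yaw-cy+180)%360-180)
    print('move d',np.round(d,1),'turn',round(t,1),'dist',round(np.linalg.norm(d)))
E
python3 -c "
from h import *
mv(540,192,262,0)"
```

```text
move d [ 400.4  -31.5 -114.5] turn -26.1 dist 418
```

Call:
carry_out --moves '[{"dx": 57, "dy": -5, "dz": -16, "turn": -4}, {"dx": 114, "dy": -20, "dz": -32, "turn": -8}, {"dx": 171, "dy": -31, "dz": -48, "turn": -12}, {"dx": 228, "dy": -31, "dz": -64, "turn": -16}, {"dx": 285, "dy": -31, "dz": -80, "turn": -20}, {"dx": 342, "dy": -31, "dz": -97, "turn": -24}, {"dx": 400, "dy": -31, "dz": -114, "turn": -26}, {"dx": 400, "dy": -31, "dz": -114, "turn": -26}]'

```text
time_s: 1.15
tcp_pos: [542.2, 189.1, 259.5]
eef_rot: [-90.2, 0.2, -0.5]
contact_force: [-0.6, 0.5, -0.0]
opening: 0.998
```

Call:
carry_out --moves '[{"dx": 0}]'

```text
schema error: expected keys dx, dy, dz, turn
```

```bash
python3 - <<'E'
from h import *
import pickle
c=cap('wrist');pickle.dump(c,open('sp.pkl','wb'));save(c,'sp.png')
W=cloud(c);print(pose().round(2).tolist())
z=W[...,2];m=np.isfinite(z)
# near spindle stats
d=np.hypot(W[...,0]-549,W[...,1]-193)
for lo,hi in((0,8),(20,30),(45,60),(60,90),(90,105)):
    q=m&(d>lo)&(d<hi);print(lo,hi,np.percentile(z[q],[5,25,50,75,95]).round(1))
E
```

```text
[[1.0, -0.0, 0.01, 540.62], [-0.01, -0.0, 1.0, 190.86], [-0.0, -1.0, -0.0, 260.08], [0.0, 0.0, 0.0, 1.0]]
0 8 [123.5 126.1 126.8 127.4 128.1]
20 30 [109.4 110.6 335.9 341.  347.2]
45 60 [ 91.9  93.4 307.9 325.2 337.4]
60 90 [ 91.6  92.5  94.1 327.3 338.9]
90 105 [ 91.4  92.2  92.8 101.5 108.6]
```

View pics/sp.png

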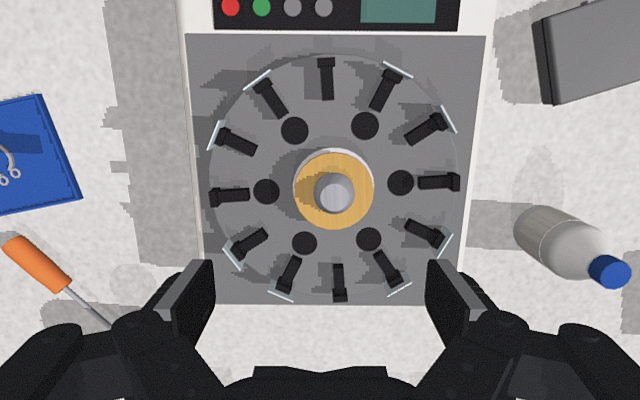

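```bash
python3 - <<'E'
from h import *
import pickle
c=pickle.load(open('sp.pkl','rb'));W=cloud(c)
z=W[...,2];d=np.hypot(W[...,0]-549,W[...,1]-193)
q=(d<13)&(z>125)&(z<130);p=W[q];print('top',len(p),np.median(p,0).round(2),p.mean(0).round(2),(p[:,:2].min(0)+p[:,:2].max(0))/2,np.ptp(p[:,:2],axis=0), np.percentile(p[:,2],[50,90]))
hsv=cv2.cvtColor(c['frame'],cv2.COLOR_RGB2HSV)
b=((hsv[...,0]>8)&(hsv[...,0]<30)&(hsv[...,1]>100)).astype(np.uint8)
b[:130]=0;b[245:]=0;b[:,:270]=0;b[:,400:]=0
q=(b>0)&(z<130)&(z>95);print('plate z',np.percentile(z[q],[10,50,90]))
cn=max(cv2.findContours(b,0,1)[0],key=cv2.contourArea)
h=cv2.convexHull(cn);e=cv2.fitEllipse(h);print(e)
# ray of px to plane z
def ray(u,v,Z):
    r=c['T'][:3,:3]@np.array([(u-c['cx'])/c['f'],-(v-c['cy'])/c['f'],-1]);o=c['T'][:3,3];return o+r*(Z-o[2])/r[2]
# hull on plane, circle fit
H=np.array([ray(*x,110.3) for x in h[:,0]])
A=np.c_[2*H[:,:2],np.ones(len(H))];s=np.linalg.lstsq(A,(H[:,:2]**2).sum(1),rcond=None)[0];print('plate c',s[:2],'r',np.sqrt(s[2]+s[0]**2+s[1]**2))
mv(460,-390,290,0)
# tray preview: ring eyes
print(ray(5,160,4.5),ray(12,182,4.5))
E
```

```text
top 511 [548.61 196.84 126.87] [548.76 196.58 126.85] [548.91643987 196.46410788] [23.32822724 18.5462866 ] [126.86996658 127.78242252]
plate z [109.48859148 110.41359856 111.33461743]
((333.40374755859375, 190.60565185546875), (76.8953628540039, 79.19137573242188), 84.64447021484375)
plate c [548.59177465 200.11769766] r 33.54290103187585
move d [ -77.2  -28.6 -581.4] turn -0.3 dist 587
[ 536.9735858  -166.90391712    4.5       ] [ 562.44123704 -165.25743409    4.5       ]
```

```bash
python3 - <<'E'
from h import *
import pickle
c=pickle.load(open('sp.pkl','rb'));W=cloud(c)
z=W[...,2];d=np.hypot(W[...,0]-548.6,W[...,1]-199.5)
q=(d<20)&(z>124.8)&(z<130);p=W[q];print('top',len(p),p.mean(0).round(2),np.percentile(p[:,:2],[1,99],axis=0).round(1))
t=W[(d<75)&(z<150)]
mv(542,-180,200,0)
E
```

```text
top 742 [548.59 199.53 126.77] [[537.1 188. ]
 [560.4 211.3]]
move d [   3.8   60.8 -370.7] turn -0.3 dist 376
```

Call:
carry_out --moves '[{"dx": 0, "dy": 0, "dz": -60, "turn": 0}, {"dx": 0, "dy": 0, "dz": -120, "turn": 0}, {"dx": 0, "dy": 0, "dz": -180, "turn": 0}, {"dx": 0, "dy": 0, "dz": -240, "turn": 0}, {"dx": 0, "dy": 25, "dz": -300, "turn": 0}, {"dx": 0, "dy": 60, "dz": -350, "turn": 0}, {"dx": 0, "dy": 70, "dz": -371, "turn": 0}, {"dx": 0, "dy": 70, "dz": -371, "turn": 0}]'

```text
time_s: 2.2
tcp_pos: [537.4, -179.7, 189.8]
eef_rot: [-90.0, 0.3, -0.4]
contact_force: [0.6, 1.0, -0.2]
opening: 0.996
```

```bash
python3 - <<'E'
from h import *
import pickle
print(pose().round(3).tolist())
c=cap('wrist');pickle.dump(c,open('ring.pkl','wb'));save(c,'ring.png')
E
```

```text
[[1.0, -0.006, 0.007, 537.352], [-0.007, 0.0, 1.0, -179.717], [-0.006, -1.0, -0.0, 189.775], [0.0, 0.0, 0.0, 1.0]]
```

View pics/ring.png

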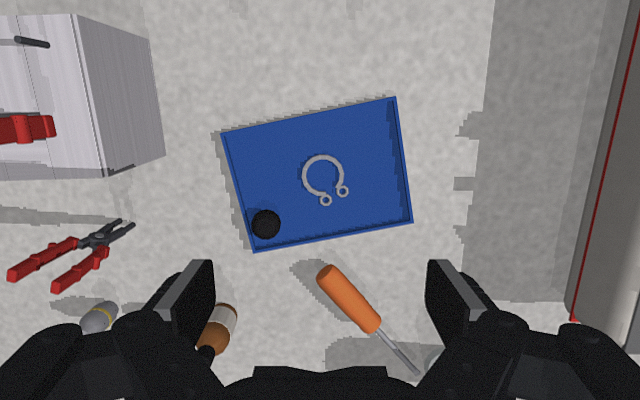

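```bash
cat >> h.py <<'E'
def ray(c,u,v,Z):
    r=c['T'][:3,:3]@np.array([(u-c['cx'])/c['f'],-(v-c['cy'])/c['f'],-1]);o=c['T'][:3,3];return o+r*(Z-o[2])/r[2]
E
python3 - <<'E'
from h import *
import pickle
c=pickle.load(open('ring.pkl','rb'))
K=10;x0,y0=295,148
im=c['frame'][y0:215,x0:360]
b=cv2.resize(im,None,fx=K,fy=K,interpolation=cv2.INTER_CUBIC)
cv2.imwrite('pics/ringc.png',b[:,:,::-1])
s=b[...,0].astype(float)  # red channel: ring grey high, blue low
t=cv2.threshold(b[...,0],0,255,cv2.THRESH_OTSU);print('otsu',t[0])
cs,h=cv2.findContours(t[1],cv2.RETR_CCOMP,cv2.CHAIN_APPROX_NONE)
E=[]
for k,q in enumerate(cs):
    a=cv2.contourArea(q)
    if a<300: continue
    M=cv2.moments(q);u,v=(M['m10']/a+.5)/K-.5+x0,(M['m01']/a+.5)/K-.5+y0
    print(a,h[0][k][3],(round(u,2),round(v,2)),ray(c,u,v,6).round(1))
# outer arc circle fit: points of mask on ring away from eyes
vv,uu=np.nonzero(t[1]);P=np.array([ray(c,(u+.5)/K-.5+x0,(v+.5)/K-.5+y0,5.5) for u,v in zip(uu[::7],vv[::7])])
np.save('rp.npy',P[:,:2])
E
```

```text
otsu 91.0
69848.0 -1 (325.35, 180.04) [ 540.9 -174.5    6. ]
3260.0 0 (325.44, 199.66) [ 560.  -174.5    6. ]
3330.0 0 (342.21, 190.92) [ 551.5 -158.6    6. ]
```

Call:
carry_out --moves '[{"dx": -15, "dy": -45, "dz": -30, "turn": 0}, {"dx": -30, "dy": -85, "dz": -70, "turn": 0}, {"dx": -50, "dy": -105, "dz": -125, "turn": 0}, {"dx": -70, "dy": -105, "dz": -180, "turn": 0}, {"dx": -77, "dy": -105, "dz": -210, "turn": 0}, {"dx": -77, "dy": -105, "dz": -210, "turn": 0}, {"dx": -77, "dy": -105, "dz": -210, "turn": 0}]'

```text
time_s: 3.12
tcp_pos: [461.6, -386.6, 298.0]
eef_rot: [-90.0, 0.1, -0.2]
contact_force: [0.6, 0.2, 0.3]
opening: 1.002
```

```bash
python3 - <<'E'
from h import *
import pickle
print(pose().round(3).tolist())
c=cap('wrist');pickle.dump(c,open('st.pkl','wb'));save(c,'st.png')
W=cloud(c);hsv=cv2.cvtColor(c['frame'],cv2.COLOR_RGB2HSV)
r=((hsv[...,0]<8)|(hsv[...,0]>172))&(hsv[...,1]>130)&(W[...,2]>90)&(W[...,2]<200)
P=W[r];print(len(P))
for z in range(100,190,10):
    p=P[(P[:,2]>=z)&(P[:,2]<z+10)]
    if len(p)>5: print(z,len(p),p.min(0).round(1),p.max(0).round(1),np.median(p,0).round(1))
E
```

```text
[[1.0, -0.002, 0.003, 461.621], [-0.003, -0.001, 1.0, -386.591], [-0.002, -1.0, -0.001, 297.954], [0.0, 0.0, 0.0, 1.0]]
1860
100 309 [ 475.7 -527.4  100. ] [ 587.2 -350.6  110. ] [ 515.3 -387.6  105. ]
110 249 [ 475.6 -526.2  110. ] [ 586.3 -352.   120. ] [ 517.2 -391.3  114.6]
120 314 [ 474.5 -527.1  120. ] [ 590.1 -346.4  130. ] [ 516.2 -385.8  121.9]
130 86 [ 475.2 -401.1  130. ] [ 485.5 -347.6  140. ] [ 477.1 -358.9  134.4]
140 74 [ 475.5 -398.7  140.1] [ 487.2 -350.4  148.8] [ 477.  -358.2  143.4]
150 129 [ 474.8 -400.   151.9] [ 490.4 -349.1  160. ] [ 476.2 -358.2  157.2]
160 81 [ 475.5 -399.7  160.2] [ 484.8 -350.   170. ] [ 476.8 -391.3  164.6]
170 94 [ 475.7 -398.5  170.1] [ 486.3 -350.   180. ] [ 476.9 -357.8  175. ]
180 398 [ 475.6 -398.7  180.1] [ 489.7 -349.1  188.1] [ 481.8 -357.7  185.9]
```

View pics/st.png

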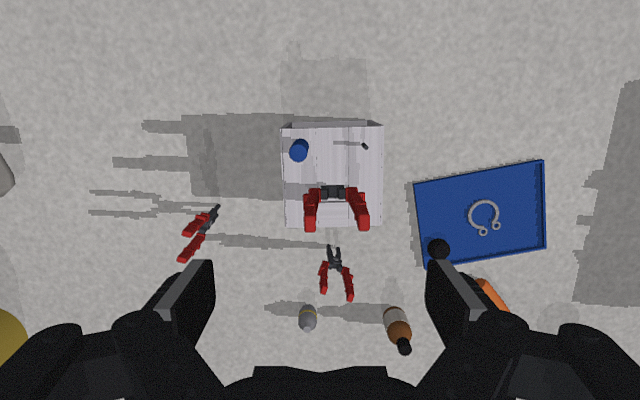

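```bash
python3 - <<'E'
from h import *
import pickle
c=pickle.load(open('st.pkl','rb'))
W=cloud(c);hsv=cv2.cvtColor(c['frame'],cv2.COLOR_RGB2HSV)
r=((hsv[...,0]<8)|(hsv[...,0]>172))&(hsv[...,1]>130)&(W[...,2]>90)&(W[...,2]<200)&(W[...,1]<-340)&(W[...,1]>-410)&(W[...,0]<500)
P=W[r]
T=P[P[:,2]>183.5]
for s in (T[:,1]<-375,T[:,1]>-375):
    print('top',s.sum(),T[s].mean(0).round(1),np.percentile(T[s],[2,98],axis=0).round(1).tolist())
F=P[(P[:,2]<180)&(P[:,0]<478.5)]
for s in (F[:,1]<-375,F[:,1]>-375): print('face',F[s].mean(0).round(2),np.percentile(F[s][:,1],[1,99]))
b=(hsv[...,0]>100)&(hsv[...,0]<125)&(hsv[...,1]>120)&(W[...,2]>139);b[:,400:]=0
print('drv',W[b].mean(0),b.sum())
S=W[(abs(W[...,2]-98)<4)&(W[...,0]<520)];print('stand',np.percentile(S,[1,99],axis=0))
print(F[:,2].min(),P[:,2].max())
E
```

```text
top 175 [ 483.  -394.5  185.9] [[477.0, -398.6, 184.0], [489.5, -390.7, 187.4]]
top 189 [ 481.9 -353.7  185.9] [[476.1, -357.7, 183.9], [488.2, -349.3, 187.5]]
face [ 477.01 -394.56  142.49] [-401.10074687 -387.58642351]
face [ 476.15 -354.54  141.89] [-361.43208287 -346.67634313]
drv [ 443.93368072 -414.19236213  259.32597807] 516
stand [[ 419.12847298 -424.5847876    94.96704981]
 [ 517.33049251 -325.59255854  100.79150822]]
100.20340919636277 188.07223152413954
```

Call:
carry_out --moves '[{"dx": 20, "dy": 30, "dz": 12, "turn": -1.6}, {"dx": 21, "dy": 70, "dz": 12.5, "turn": -1.6}, {"dx": 21, "dy": 110, "dz": 12.5, "turn": -1.6}, {"dx": 21, "dy": 140, "dz": 12.5, "turn": -1.6}, {"dx": 21, "dy": 155, "dz": 12.5, "turn": -1.6}, {"dx": 21, "dy": 162, "dz": 12.5, "turn": -1.6}, {"dx": 21, "dy": 163, "dz": 12.5, "turn": -1.6}, {"dx": 21, "dy": 163, "dz": 12.5, "turn": -1.6}]'

```text
time_s: 4.18
tcp_pos: [483.0, -374.8, 136.3]
eef_rot: [-90.2, 0.0, 1.5]
contact_force: [-0.6, 0.2, -0.1]
opening: 1.003
```

```bash
python3 - <<'E'
from h import *
import pickle
print(pose().round(3).tolist())
mv(482.5,-374.1,134,1.4)
c=cap('wrist');pickle.dump(c,open('g.pkl','wb'));save(c,'g.png')
E
```

```text
[[1.0, -0.0, -0.025, 483.031], [0.025, -0.003, 1.0, -374.782], [-0.0, -1.0, -0.003, 136.35], [0.0, 0.0, 0.0, 1.0]]
move d [-0.5  2.3  0.7] turn 0.1 dist 3
```

View pics/g.png

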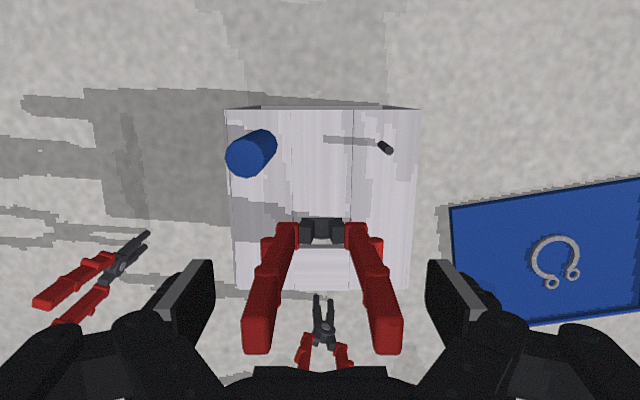

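Call:
carry_out --moves '[{"dx": -0.5, "dy": 1, "dz": 0.5, "turn": 0}, {"dx": -0.5, "dy": 1, "dz": 0.5, "turn": 0}, {"dx": -0.5, "dy": 1, "dz": 0.5, "turn": 0}, {"dx": -0.5, "dy": 1, "dz": 0.5, "turn": 0}, {"dx": -0.5, "dy": 1, "dz": 0.5, "turn": 0}, {"dx": -0.5, "dy": 1, "dz": 0.5, "turn": 0}]' --hand 50.5 --squeeze 40

```text
time_s: 4.97
tcp_pos: [482.8, -374.7, 136.1]
eef_rot: [-90.2, -0.0, 1.5]
contact_force: [-0.2, 0.2, 5.9]
opening: 0.594
```

Call:
carry_out --moves '[{"dx": 0, "dy": 0, "dz": 0, "turn": 0}, {"dx": 0, "dy": 0, "dz": 0, "turn": 0}]'

```text
time_s: 5.22
tcp_pos: [482.8, -374.7, 136.1]
eef_rot: [-90.2, -0.0, 1.4]
contact_force: [-0.3, 0.6, 4.3]
opening: 0.595
```

Call:
carry_out --moves '[{"dx": 0, "dy": -5, "dz": 0, "turn": 0}, {"dx": 0, "dy": -15, "dz": 0, "turn": 0}, {"dx": 0, "dy": -30, "dz": 0, "turn": 0}, {"dx": 0, "dy": -50, "dz": 0, "turn": 0}, {"dx": 0, "dy": -75, "dz": 0, "turn": 0}, {"dx": 0, "dy": -100, "dz": 0, "turn": 0}, {"dx": 0, "dy": -120, "dz": 0, "turn": 0}, {"dx": 0, "dy": -125, "dz": 0, "turn": 0}]'

```text
time_s: 6.22
tcp_pos: [483.4, -374.8, 264.0]
eef_rot: [-90.4, -0.2, 1.5]
contact_force: [-0.2, 0.3, -1.9]
opening: 0.591
```

Call:
carry_out --moves '[{"dx": 0, "dy": -5, "dz": 0, "turn": 0}, {"dx": 0, "dy": -5, "dz": 0, "turn": 0}]'

```text
time_s: 6.48
tcp_pos: [483.4, -374.8, 269.2]
eef_rot: [-90.4, -0.2, 1.5]
contact_force: [0.2, 0.4, -1.7]
opening: 0.594
```

```bash
python3 - <<'E'
from h import *
import pickle
print(pose().round(3).tolist(),ctrl.read_state()['opening'])
C={n:cap(n) for n in('wrist','scene')};pickle.dump(C,open('lift.pkl','wb'))
save(C['wrist'],'lw.png')
W=cloud(C['wrist']);Tt=np.linalg.inv(pose())
L=W@Tt[:3,:3].T+Tt[:3,3]   # tool coords
q=np.isfinite(L[...,0])&(abs(L[...,2])<30)&(abs(L[...,0])<30)&(L[...,1]>10)&(L[...,1]<150)
p=L[q]
for a in range(10,150,8):
    k=p[(p[:,1]>=a)&(p[:,1]<a+8)]
    if len(k)>3: print(a,len(k),'x',np.percentile(k[:,0],[2,50,98]).round(1),'z',np.percentile(k[:,2],[1,99]).round(1))
E
```

```text
[[1.0, 0.004, -0.025, 483.441], [0.025, -0.007, 1.0, -374.842], [0.004, -1.0, -0.007, 269.173], [0.0, 0.0, 0.0, 1.0]] 0.5936957058052161
10 355 x [-7.  -5.7  5.7] z [-26.4  25.8]
18 295 x [-6.3 -5.5  5.4] z [-22.2  22.2]
26 865 x [-6.2 -1.6  6.2] z [-22.8  23.4]
34 306 x [-6.  -3.7  4.8] z [-21.3  21.6]
42 541 x [-5.8 -3.5  6.9] z [-10.2  10.8]
50 207 x [-6.7 -5.6 -2.4] z [-11.2  12.2]
58 78 x [-6.4 -5.4 -5.1] z [-9.2 10.2]
66 67 x [-4.7 -3.9 -3.1] z [-10.2  11.2]
74 93 x [-4.3 -3.8  0.3] z [-10.6  12.4]
82 86 x [-4.2 -3.8  2.9] z [-11.7  12.7]
90 69 x [-4.2 -3.8  1.8] z [-12.8  13.8]
98 28 x [-3.1 -2.7 -0.4] z [-10.8  14.2]
106 55 x [-3.  -2.4 -0.9] z [-11.9  13.8]
114 48 x [-3.2 -2.4  1. ] z [-12.2  14.2]
```

View pics/lw.png

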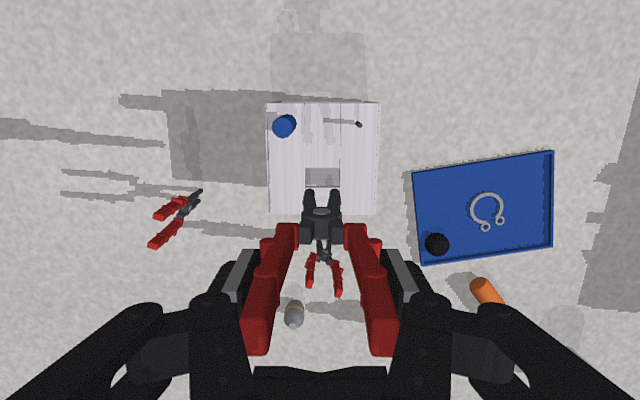

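```bash
python3 - <<'E'
from h import *
import pickle
c=pickle.load(open('lift.pkl','rb'))['wrist'];W=cloud(c);Tt=np.linalg.inv(pose())
L=W@Tt[:3,:3].T+Tt[:3,3]
q=np.isfinite(L[...,0])&(abs(L[...,2])<25)&(L[...,0]>-12)&(L[...,0]<12)&(L[...,1]>66)&(L[...,1]<145)
v,u=np.nonzero(q)
for s in(-1,1):
    m=np.sign(L[v,u,2])==s
    for r in range(185,222,2):
        k=m&(v==r)
        if k.sum(): print(s,r,u[k].min(),u[k].max(),L[v[k],u[k]].mean(0).round(1),np.ptp(L[v[k],u[k],2]).round(1))
save(c,'tip.png',(290,175,355,240),8)
E
```

```text
-1 189 306 311 [ -2.7 119.1  -8.9] 3.8
-1 191 305 313 [ -2.4 114.5  -8.4] 5.9
-1 193 304 314 [ -1.9 110.5  -8.3] 7.4
-1 195 304 313 [ -2.2 103.9  -8.4] 6.5
-1 197 303 314 [-3.7 93.3 -8.1] 7.6
-1 199 303 314 [-3.8 88.  -7.9] 7.5
-1 201 303 314 [-3.8 83.1 -7.8] 7.5
-1 203 302 315 [-3.3 80.1 -7.7] 9.3
-1 205 303 315 [-3.5 75.1 -7.2] 8.3
-1 207 303 320 [-3.4 71.3 -7.5] 11.6
-1 209 303 304 [  0.1  78.1 -10.9] 1.7
1 189 332 336 [ -2.6 119.7  10.5] 3.0
1 191 330 338 [ -2.3 114.7  10.3] 6.0
1 193 329 339 [ -2.  110.4  10.1] 7.4
1 195 329 339 [ -1.9 104.9   9.9] 7.1
1 197 329 339 [-3.9 92.8  9.5] 6.9
1 199 328 340 [-3.6 88.8  9.4] 8.7
1 201 328 340 [-3.6 84.1  9.2] 8.5
1 203 327 340 [-3.5 79.6  8.7] 9.3
1 205 327 340 [-3.3 75.8  8.6] 9.5
1 207 329 339 [-3.6 70.5  8.7] 6.9
1 209 337 339 [-2.1 71.2 11.3] 1.9
```

View pics/tip.png

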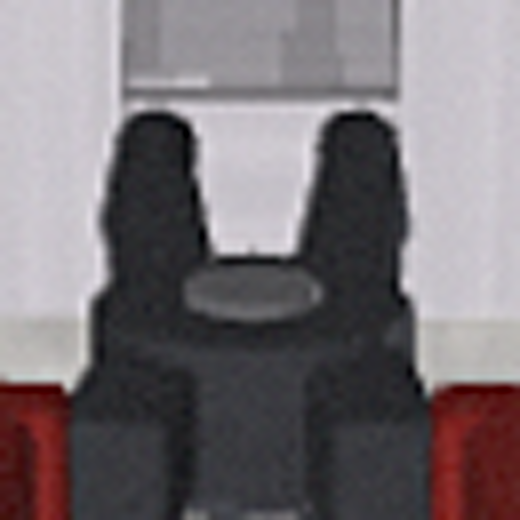

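Call:
carry_out --moves '[{"dx": 5, "dy": 0, "dz": 30, "turn": -5}, {"dx": 15, "dy": 0, "dz": 75, "turn": -10}, {"dx": 35, "dy": 5, "dz": 120, "turn": -16}, {"dx": 55, "dy": 20, "dz": 160, "turn": -22}, {"dx": 70, "dy": 45, "dz": 190, "turn": -26.6}, {"dx": 78.3, "dy": 75, "dz": 203, "turn": -26.6}, {"dx": 78.3, "dy": 98, "dz": 205.6, "turn": -26.6}, {"dx": 78.3, "dy": 112, "dz": 205.6, "turn": -26.6}]'

```text
time_s: 7.58
tcp_pos: [555.4, -166.8, 152.7]
eef_rot: [-90.2, 0.1, 28.1]
contact_force: [0.6, 0.6, -1.8]
opening: 0.588
```

Call:
carry_out --moves '[{"dx": 0, "dy": 0, "dz": 0, "turn": 0}, {"dx": 0, "dy": 0, "dz": 0, "turn": 0}]'

```text
time_s: 7.82
tcp_pos: [555.6, -167.3, 153.3]
eef_rot: [-90.3, 0.1, 28.1]
contact_force: [1.6, -0.1, -1.2]
opening: 0.596
```

```bash
python3 - <<'E'
from h import *
import pickle
print(pose().round(3).tolist(),ctrl.read_state()['opening'],ctrl.read_state()['eef_rot'])
C={n:cap(n) for n in('wrist','scene')};pickle.dump(C,open('hov.pkl','wb'))
c=C['wrist']
save(c,'hov.png',(270,160,370,235),8)
W=cloud(c);Tt=np.linalg.inv(pose());L=W@Tt[:3,:3].T+Tt[:3,3]
for v in range(182,200,1):
    print(v,[(u,)+tuple(L[v,u].round(0).astype(int)) for u in (306,308,310,333,335,337)])
mv(556.3,-167.2,155,28.1)
E
```

```text
[[0.882, 0.0, -0.47, 555.583], [0.47, -0.005, 0.882, -167.308], [-0.002, -1.0, -0.004, 153.303], [0.0, 0.0, 0.0, 1.0]] 0.5964561408503232 [-90.25274975   0.11610731  28.06147185]
182 [(306, np.int64(-3), np.int64(148), np.int64(-11)), (308, np.int64(-2), np.int64(150), np.int64(-9)), (310, np.int64(-2), np.int64(150), np.int64(-8)), (333, np.int64(-3), np.int64(149), np.int64(12)), (335, np.int64(-3), np.int64(148), np.int64(13)), (337, np.int64(-3), np.int64(148), np.int64(15))]
183 [(306, np.int64(-2), np.int64(148), np.int64(-11)), (308, np.int64(-1), np.int64(151), np.int64(-9)), (310, np.int64(-1), np.int64(150), np.int64(-8)), (333, np.int64(-1), np.int64(152), np.int64(12)), (335, np.int64(-2), np.int64(148), np.int64(13)), (337, np.int64(-2), np.int64(148), np.int64(15))]
184 [(306, np.int64(-1), np.int64(149), np.int64(-11)), (308, np.int64(0), np.int64(152), np.int64(-9)), (310, np.int64(-1), np.int64(150), np.int64(-8)), (333, np.int64(0), np.int64(152), np.int64(12)), (335, np.int64(-1), np.int64(149), np.int64(13)), (337, np.int64(-1), np.int64(148), np.int64(15))]
185 [
[... 3869 characters left out ...]
p.int64(11)), (337, np.int64(-5), np.int64(95), np.int64(12))]
198 [(306, np.int64(-5), np.int64(92), np.int64(-9)), (308, np.int64(-5), np.int64(92), np.int64(-8)), (310, np.int64(-5), np.int64(92), np.int64(-6)), (333, np.int64(-5), np.int64(92), np.int64(10)), (335, np.int64(-5), np.int64(93), np.int64(11)), (337, np.int64(-5), np.int64(92), np.int64(12))]
199 [(306, np.int64(-5), np.int64(90), np.int64(-9)), (308, np.int64(-5), np.int64(90), np.int64(-7)), (310, np.int64(-5), np.int64(90), np.int64(-6)), (333, np.int64(-5), np.int64(90), np.int64(9)), (335, np.int64(-4), np.int64(91), np.int64(11)), (337, np.int64(-4), np.int64(91), np.int64(12))]
move d [ 0.3 -0.9  0.2] turn -0.0 dist 1
```

View pics/hov.png

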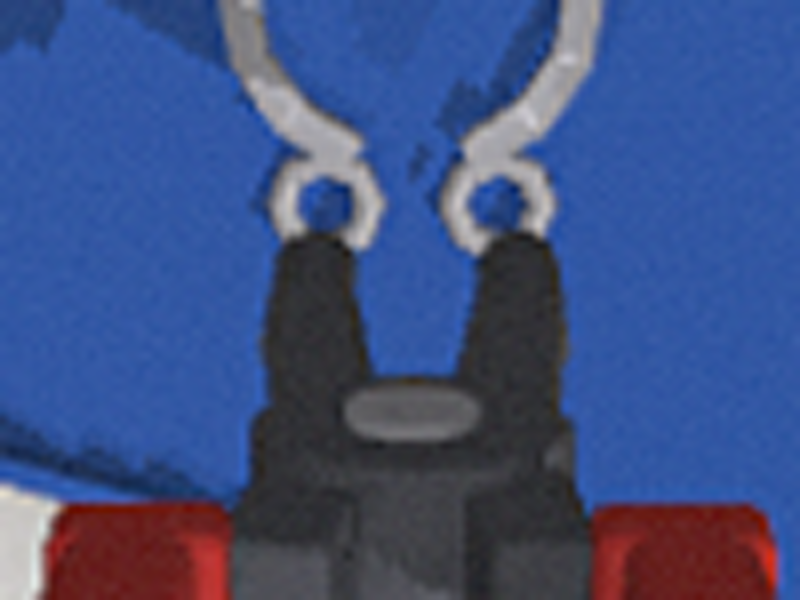

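```bash
python3 - <<'E'
from h import *
import pickle
c=pickle.load(open('hov.pkl','rb'))['wrist']
K=10;x0,y0=295,172
b=cv2.resize(c['frame'][y0:200,x0:350],None,fx=K,fy=K,interpolation=cv2.INTER_CUBIC)
hsv=cv2.cvtColor(b,cv2.COLOR_RGB2HSV)
Tt=np.linalg.inv(pose())
def tool(u,v,Y):
    C=np.array(c['hand_eye']);r=C[:3,:3]@np.array([(u-c['cx'])/c['f'],-(v-c['cy'])/c['f'],-1]);o=C[:3,3];return (o+r*(Y-o[1])/r[1]).round(2)
t=((hsv[...,1]>120)&(hsv[...,2]>70)).astype(np.uint8)*255
cs,h=cv2.findContours(t,cv2.RETR_CCOMP,cv2.CHAIN_APPROX_NONE)
for q in cs:
    a=cv2.contourArea(q)
    if 500<a<6000:
        M=cv2.moments(q);u,v=(M['m10']/a+.5)/K-.5+x0,(M['m01']/a+.5)/K-.5+y0;print('eye',a,u,v,tool(u,v,153.3-6))
dark=(b.max(2)<85)
for row in range(183,199,1):
    r=dark[int((row-y0+.5)*K)]
    l=np.nonzero(r[:250])[0];g=np.nonzero(r[250:])[0]+250
    if len(l)>5 and len(g)>5: print(row,[round((w+.5)/K-.5+x0,1) for w in(l.min(),l.max(),g.min(),g.max())], [tool((w+.5)/K-.5+x0,row,118)[2] for w in(l.min(),l.max(),g.min(),g.max())])
for Y in(120,124,126): print(Y,tool(322,189,Y),tool(322,190,Y))
E
```

```text
eye 3303.5 310.24548963220826 185.1290020685132 [  0.46 147.3   -8.06]
eye 3189.5 331.7508413021895 185.08369389141453 [  0.4  147.3    9.92]
189 [np.float64(307.4), np.float64(312.0), np.float64(332.0), np.float64(336.4)] [np.float64(-9.46), np.float64(-5.99), np.float64(9.1), np.float64(12.41)]
190 [np.float64(305.2), np.float64(312.6), np.float64(330.8), np.float64(338.0)] [np.float64(-11.13), np.float64(-5.54), np.float64(8.2), np.float64(13.71)]
191 [np.float64(304.6), np.float64(313.4), np.float64(330.0), np.float64(338.4)] [np.float64(-11.51), np.float64(-4.86), np.float64(7.68), np.float64(14.02)]
192 [np.float64(304.2), np.float64(313.8), np.float64(329.4), np.float64(338.8)] [np.float64(-11.9), np.float64(-4.56), np.float64(7.23), np.float64(14.34)]
193 [np.float64(304.2), np.float64(313.8), np.float64(329.2), np.float64(339.2)] [np.float64(-11.83), np.float64(-4.64), np.float64(7.09), np.float64(14.65)]
194 [np.float64(304.0), np.float64(313.6), np.float64(329.6), np.float64(339.4)] [np.float64(-11.99), np.float64(-4.72), np.float64(7.39), np.float64(14.74)]
195 [np.float64(304.0), np.float64(313.6), np.float64(329.4), np.float64(339.4)] [np.float64(-12.08), np.float64(-4.8), np.float64(7.25), np.float64(14.75)]
196 [np.float64(303.8), np.float64(313.6), np.float64(329.2), np.float64(339.6)] [np.float64(-12.24), np.float64(-4.8), np.float64(7.1), np.float64(14.92)]
197 [np.float64(303.2), np.float64(314.0), np.float64(329.2), np.float64(339.8)] [np.float64(-12.63), np.float64(-4.5), np.float64(7.04), np.float64(15.08)]
198 [np.float64(303.2), np.float64(314.2), np.float64(328.8), np.float64(339.8)] [np.float64(-12.64), np.float64(-4.28), np.float64(6.81), np.float64(15.09)]
120 [ -3.22 120.     1.6 ] [ -2.43 120.     1.61]
124 [ -2.19 124.     1.63] [ -1.4  124.     1.63]
126 [ -1.68 126.     1.64] [ -0.88 126.     1.64]
```

Call:
carry_out --moves '[{"dx": 1.4, "dy": 4, "dz": -0.4, "turn": 0}, {"dx": 1.4, "dy": 9, "dz": -0.4, "turn": 0}, {"dx": 1.4, "dy": 14, "dz": -0.4, "turn": 0}, {"dx": 1.4, "dy": 17, "dz": -0.4, "turn": 0}, {"dx": 1.4, "dy": 17, "dz": -0.4, "turn": 0}, {"dx": 1.4, "dy": 17, "dz": -0.4, "turn": 0}]'

```text
time_s: 8.68
tcp_pos: [557.6, -167.3, 137.2]
eef_rot: [-90.3, 0.1, 28.1]
contact_force: [0.4, 0.1, -1.8]
opening: 0.596
```

```bash
cat > an.py <<'E'
from h import *
import pickle,sys
print(pose().round(3).tolist(),ctrl.read_state()['opening'],ctrl.read_state()['contact_force'].round(1))
c=cap('wrist');pickle.dump(c,open('n.pkl','wb'))
save(c,sys.argv[1],(285,165,360,225),8)
E
python3 an.py d1.png
```

```text
[[0.882, 0.002, -0.471, 557.612], [0.471, -0.006, 0.882, -167.289], [-0.001, -1.0, -0.006, 137.173], [0.0, 0.0, 0.0, 1.0]] 0.5960513733642533 [ 0.4  0.1 -1.8]
```

View pics/d1.png

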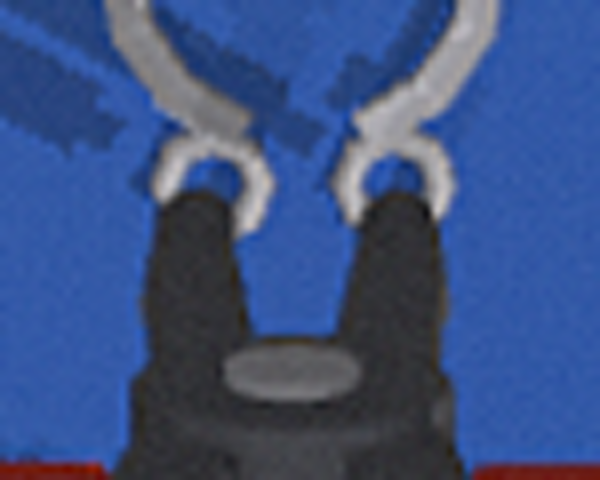

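Call:
carry_out --moves '[{"dx": 0, "dy": 2, "dz": 0.4, "turn": 0}, {"dx": 0, "dy": 4, "dz": 0.4, "turn": 0}, {"dx": 0, "dy": 5, "dz": 0.4, "turn": 0}, {"dx": 0, "dy": 5, "dz": 0.4, "turn": 0}]'

```text
time_s: 9.22
tcp_pos: [557.4, -167.0, 132.1]
eef_rot: [-90.3, 0.1, 28.1]
contact_force: [-0.7, 0.3, -0.6]
opening: 0.594
```

Call:
carry_out --moves '[{"dx": 0, "dy": 1, "dz": 0, "turn": 0}, {"dx": 0, "dy": 2, "dz": 0, "turn": 0}, {"dx": 0, "dy": 2, "dz": 0, "turn": 0}]'

```text
time_s: 9.6
tcp_pos: [557.3, -166.9, 129.9]
eef_rot: [-90.3, 0.1, 28.1]
contact_force: [-0.0, -0.1, -1.2]
opening: 0.591
```

Call:
carry_out --moves '[{"dx": 0, "dy": 1, "dz": 0, "turn": 0}, {"dx": 0, "dy": 1, "dz": 0, "turn": 0}]'

```text
time_s: 9.85
tcp_pos: [557.3, -167.0, 129.0]
eef_rot: [-90.3, 0.1, 28.1]
contact_force: [-0.6, -0.5, -1.0]
opening: 0.594
```

Call:
carry_out --moves '[{"dx": 0, "dy": 1, "dz": 0, "turn": 0}, {"dx": 0, "dy": 1, "dz": 0, "turn": 0}]'

```text
time_s: 10.1
tcp_pos: [557.7, -167.0, 128.7]
eef_rot: [-90.4, 0.0, 28.1]
contact_force: [0.1, 1.2, 1.0]
opening: 0.593
```

Call:
carry_out --moves '[{"dx": 0, "dy": 1, "dz": 0, "turn": 0}, {"dx": 0, "dy": 1, "dz": 0, "turn": 0}]'

```text
time_s: 10.35
tcp_pos: [558.1, -167.0, 128.5]
eef_rot: [-90.4, -0.0, 28.1]
contact_force: [-0.2, 0.7, 4.9]
opening: 0.595
```

Call:
carry_out --moves '[{"dx": 0, "dy": 1, "dz": 0, "turn": 0}, {"dx": 0, "dy": 1, "dz": 0, "turn": 0}]'

```text
time_s: 10.6
tcp_pos: [558.4, -166.9, 128.4]
eef_rot: [-90.4, -0.1, 28.1]
contact_force: [-1.3, 1.9, 5.2]
opening: 0.589
```

```bash
python3 an.py d2.png; python3 - <<'E'
from h import *
import pickle
c=pickle.load(open('n.pkl','rb'));W=cloud(c)
# ring vs eye positions: mask grey ring near eyes
f=c['frame'].astype(int)
for v in range(180,198): print(v,' '.join('#' if f[v,u].max()<85 else ('o' if f[v,u,0]>95 else '.') for u in range(295,352)))
E
```

```text
[[0.882, 0.005, -0.471, 558.429], [0.471, -0.006, 0.882, -166.887], [0.002, -1.0, -0.008, 128.431], [0.0, 0.0, 0.0, 1.0]] 0.5892172674530929 [-1.3  1.9  5.2]
180 . . . . . . . . . . . o o o o o o o o o o . . . . . . . . . . . . . . o o o o o o o o o o o . . . . . . . . . . .
181 . . . . . . . . . . . . . o o o o o o o o . . . . . . . . . . . . . . o o o o o o o o . . . . . . . . . . . . . .
182 . . . . . . . . . . . . . . o o o o o o . . . . . . . . . . . . . . . . o o o o o o o . . . . . . . . . . . . . .
183 . . . . . . . . . . . . o o o o o o o o o . . . . . . . . . . . . . . o o o o o o o o o o o . . . . . . . . . . .
184 . . . . . . . . . . o o o o o o o o o o o o . . . . . . . . . . . . o o o o o o o o o o o o . . . . . . . . . . .
185 . . . . . . . . . . o o o o . # . o o o o o o . . . . . . . . . . . o o o o . # # o o o o o o . . . . . . . . . .
186 . . . . . . . . . . o o # # # # # # . o o o o . . . . . . . . . . o o o o . # # # # # o o o o . . . . . . . . . .
187 . . . . . . . . . o o . # # # # # # # . o o o o . . . . . . . . . o o o # # # # # # # # o o o . . . . . . . . . 
[... 481 characters left out ...]
 . . . . . . . . # # # # # # # # # # o o o . . . . . . . . . . o o . # # # # # # # # # # o . . . . . . . . . .
193 . . . . . . . . . . # # # # # # # # # # o o o . . . . . . . . . . . o o # # # # # # # # # # . . . . . . . . . . .
194 . . . . . . . . . . # # # # # # # # # # o o o . . . . . . . . . . . o . # # # # # # # # # # . . . . . . . . . . .
195 . . . . . . . . . # # # # # # # # # # # . . . . . . . . . . . . . . . # # # # # # # # # # # . . . . . . . . . . .
196 . . . . . . . . . # # # # # # # # # # # . . . . . . . . . . . . . . . # # # # # # # # # # # . . . . . . . . . . .
197 . . . . . . . . . # # # # # # # # # # # # . . . . . . . . . . . . . . # # # # # # # # # # # . . . . . . . . . . .
```

Call:
carry_out --moves '[{"dx": -0.8, "dy": -1.2, "dz": 0.8, "turn": 0}, {"dx": -0.8, "dy": -1.2, "dz": 0.8, "turn": 0}, {"dx": -0.8, "dy": -0.5, "dz": 0.8, "turn": 0}, {"dx": -0.8, "dy": -0.5, "dz": 0.8, "turn": 0}]' --hand 51.2

```text
time_s: 11.15
tcp_pos: [557.3, -166.6, 128.7]
eef_rot: [-90.4, -0.1, 28.1]
contact_force: [0.3, -0.2, 0.5]
opening: 0.598
```

```bash
cat > pr.py <<'E'
from h import *
import pickle,sys
a=[int(x) for x in sys.argv[1:5]]
s=ctrl.read_state();print(s['tcp_pos'].round(1),s['eef_rot'].round(2),s['opening'].round(3),s['contact_force'].round(1))
c=cap('wrist');pickle.dump(c,open('n.pkl','wb'));f=c['frame'].astype(int)
for v in range(a[1],a[3]): print(v,''.join('#' if f[v,u].max()<85 else ('o' if f[v,u,0]>95 else '.') for u in range(a[0],a[2])))
E
python3 pr.py 295 178 352 200
```

```text
Traceback (most recent call last):
  File "pr.py", line 4, in <module>
    s=ctrl.read_state();print(s['tcp_pos'].round(1),s['eef_rot'].round(2),s['opening'].round(3),s['contact_force'].round(1))
                                                                          ^^^^^^^^^^^^^^^^^^
AttributeError: 'float' object has no attribute 'round'
```

```bash
sed -i "s/s\['opening'\].round(3)/round(s['opening'],3)/" pr.py; python3 pr.py 295 178 352 200
```

```text
[ 557.3 -166.6  128.7] [-90.43  -0.1   28.08] 0.598 [ 0.3 -0.2  0.5]
178 .......oooooooo........................oooooooo..........
179 ........ooooooooo....................ooooooooo...........
180 ........oooooooooo.................ooooooooooo...........
181 .........ooooooooooo..............ooooooooooo............
182 ...........ooooooooo..............oooooooo...............
183 ............ooooooo...............oooooooo...............
184 ...........oooooooo...............ooooooooo..............
185 .........oooooooooooo............oooooooooooo............
186 .........ooooo#oooooo...........ooooo.#.ooooo............
187 ........oooo.##.#.oooo..........oooo..###ooooo...........
188 ........ooo########oooo........oooo.#######ooo...........
189 .......ooo.########oooo........oooo#########oo...........
190 .......ooo##########ooo........ooo##########ooo..........
191 .......ooo##########ooo........ooo##########.oo..........
192 ........o###########ooo.........oo###########oo..........
193 ........o###########oo..........oo###########............
194 .........###########oo..........oo.##########............
195 .........###########o............oo##########............
196 .........###########.............o###########............
197 .........###########..............###########............
198 .........###########..............###########............
199 ........############..............############...........
```

Call:
carry_out --moves '[{"dx": 0, "dy": -0.4, "dz": 0, "turn": 0}, {"dx": 0, "dy": -0.8, "dz": 0, "turn": 0}, {"dx": 0, "dy": -0.8, "dz": 0, "turn": 0}]' --hand 44 --squeeze 50

```text
time_s: 11.58
tcp_pos: [557.7, -167.0, 130.2]
eef_rot: [-90.5, -0.1, 28.1]
contact_force: [-0.2, -0.1, 4.0]
opening: 0.52
```

```bash
python3 pr.py 285 178 360 200
```

```text
[ 557.7 -167.   130.2] [-90.51  -0.14  28.08] 0.52 [-0.2 -0.1  4. ]
178 ...............oooooooo............................oooooooo................
179 ................oooooooo..........................oooooooo.................
180 ................oooooooooo......................oooooooooo.................
181 .................ooooooooooo...................oooooooooo..................
182 ...................ooooooooo..................oooooooooo...................
183 ....................oooooooo...................ooooooo.....................
184 ....................oooooooo...................oooooooooo..................
185 .................ooooooooooo..................oooooooooooo.................
186 .................ooo..ooooooo.................ooooo.ooooooo................
187 ................oo######.ooooo...............oooo.######ooo................
188 ................o########.oooo...............ooo..#######ooo...............
189 ...............o##########.ooo..............oooo.#########oo...............
190 ...............o##########.oooo.............ooo.##########oo...............
191 ...............o###########oooo.............oooo##########o................
192 ................##########.oooo.............oooo##########o................
193 ................##########.ooo...............ooo.#########.................
194 ................###########ooo...............ooo##########.................
195 ................###########oo.................o###########.................
196 ................###########o...................###########.................
197 ................############..................############.................
198 ................############..................#############................
199 ................############..................############.................
```

Call:
carry_out --moves '[{"dx": 0, "dy": -0.6, "dz": 0, "turn": 0}, {"dx": 0, "dy": -1.0, "dz": 0, "turn": 0}, {"dx": 0, "dy": -1.0, "dz": 0, "turn": 0}]' --hand 37

```text
time_s: 12.0
tcp_pos: [558.0, -167.1, 131.4]
eef_rot: [-90.5, -0.2, 28.1]
contact_force: [0.4, -0.9, 3.3]
opening: 0.436
```

Call:
carry_out --moves '[{"dx": 0, "dy": -0.6, "dz": 0, "turn": 0}, {"dx": 0, "dy": -1.0, "dz": 0, "turn": 0}, {"dx": 0, "dy": -1.0, "dz": 0, "turn": 0}]' --hand 31

```text
time_s: 12.38
tcp_pos: [557.8, -167.1, 132.1]
eef_rot: [-90.5, -0.1, 28.1]
contact_force: [-0.3, 0.6, 3.2]
opening: 0.367
```

```bash
python3 pr.py 275 178 370 200
```

```text
[ 557.8 -167.1  132.1] [-90.53  -0.14  28.07] 0.367 [-0.3  0.6  3.2]
178 .....................ooooooo.......................................ooooooo.....................
179 ......................ooooooo.....................................oooooooo.....................
180 ......................oooooooo...................................oooooooo......................
181 .......................ooooooooo................................oooooooo.......................
182 ........................ooooooooo..............................oooooooo........................
183 .........................oooooooo.............................oooooooo.........................
184 ......................ooooooooooo..............................ooooooooooo.....................
185 .....................ooooooooooo................................ooooooooooo....................
186 ....................oo.###ooooooo..............................oooooo####ooo...................
187 ...................o.#######ooooo.............................ooooo#######oo...................
188 ...................o#######
[... 468 characters left out ...]

193 ....................############oo.............................oo##########o...................
194 ....................#############.............................#############o...................
195 ....................##############............................#############....................
196 ....................##############...........................##############....................
197 .....................##############.........................##############.....................
198 .....................##############........................###############.....................
199 .....................##############........................###############.....................
```

Call:
carry_out --moves '[{"dx": 0, "dy": -0.5, "dz": 0, "turn": 0}, {"dx": 0, "dy": -0.8, "dz": 0, "turn": 0}, {"dx": 0, "dy": -0.8, "dz": 0, "turn": 0}, {"dx": 0, "dy": -0.8, "dz": 0, "turn": 0}]' --hand 25

```text
time_s: 12.92
tcp_pos: [557.6, -166.7, 132.6]
eef_rot: [-90.5, -0.1, 28.1]
contact_force: [-2.3, 1.8, 2.7]
opening: 0.299
```

```bash
python3 - <<'E'
from h import *
import pickle
s=ctrl.read_state();c=cap('wrist');pickle.dump(c,open('n.pkl','wb'))
print(s['tcp_pos'].round(1),s['opening']*85.4,s['contact_force'].round(1))
save(c,'spread.png',(250,120,390,225),5.5)
E
```

```text
[ 557.6 -166.7  132.6] 25.55821971760255 [-2.3  1.8  2.7]
```

View pics/spread.png

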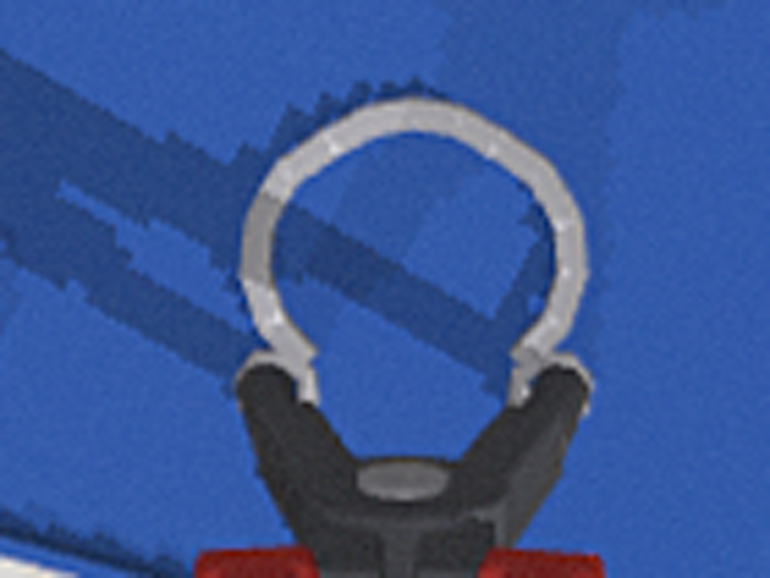

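Call:
carry_out --moves '[{"dx": 0, "dy": -2, "dz": 0, "turn": 0}, {"dx": 0, "dy": -6, "dz": 0, "turn": 0}, {"dx": 0, "dy": -14, "dz": 0, "turn": 0}, {"dx": 0, "dy": -26, "dz": 0, "turn": 0}, {"dx": 0, "dy": -40, "dz": 0, "turn": 0}, {"dx": 0, "dy": -52, "dz": 0, "turn": 0}, {"dx": 0, "dy": -60, "dz": 0, "turn": 0}, {"dx": 0, "dy": -62, "dz": 0, "turn": 0}]'

```text
time_s: 13.98
tcp_pos: [557.6, -166.5, 195.6]
eef_rot: [-90.5, -0.2, 28.1]
contact_force: [0.6, -0.0, -2.1]
opening: 0.303
```

```bash
cat > rg.py <<'E'
# ring as carried: points in tool frame from wrist depth
from h import *
import pickle
s=ctrl.read_state();c=cap('wrist');pickle.dump(c,open('n.pkl','wb'))
print(s['tcp_pos'].round(1),s['eef_rot'].round(2),round(s['opening']*85.4,2),s['contact_force'].round(1))
W=cloud(c);Tt=np.linalg.inv(pose(s));L=W@Tt[:3,:3].T+Tt[:3,3]
f=c['frame'].astype(int)
sat=f.max(2)-f.min(2)
q=(L[...,1]>110)&(L[...,1]<135)&(abs(L[...,2])<40)&(L[...,0]>-60)&(L[...,0]<15)&(f.max(2)>100)
p=L[q];print(len(p))
if len(p)>20:
    A=np.c_[p[:,[0,2]],np.ones(len(p))];k=np.linalg.lstsq(A,p[:,1],rcond=None)[0]
    e=p[:,1]-A@k;g=abs(e)<3;k=np.linalg.lstsq(A[g],p[g,1],rcond=None)[0]
    print('slope deg x,z',np.degrees(k[:2]).round(2),'y at origin',k[2].round(2),'rms',e[g].std())
    print('x',np.percentile(p[g,0],[0.5,99.5]).round(1),'z',np.percentile(p[g,2],[0.5,99.5]).round(1),'y med',np.median(p[g,1]).round(1))
    a=p[g];a=a[a[:,0]<-8]
    M=np.c_[2*a[:,[0,2]],np.ones(len(a))];t=np.linalg.lstsq(M,(a[:,[0,2]]**2).sum(1),rcond=None)[0]
    print('circle c(x,z)',t[:2].round(2),'r',np.sqrt(t[2]+t[0]**2+t[1]**2).round(2))
E
python3 rg.py
```

```text
[ 557.6 -166.5  195.6] [-90.54  -0.18  28.08] 25.88 [ 0.6 -0.  -2.1]
810
slope deg x,z [-3.72 -0.68] y at origin 125.88 rms 0.7462860344771851
x [-40.7   1.2] z [-22.5  26.5] y med 127.4
circle c(x,z) [-17.58   1.89] r 21.5
```

```bash
cat > ins.py <<'E'
from h import *
import pickle
from scipy.optimize import minimize
c=pickle.load(open('n.pkl','rb'))
C=np.array(c['hand_eye']);K=6;x0,y0,x1,y1=270,120,375,225
b=cv2.resize(c['frame'][y0:y1,x0:x1],None,fx=K,fy=K,interpolation=cv2.INTER_CUBIC)
hsv=cv2.cvtColor(b,cv2.COLOR_RGB2HSV)
m=((b[...,0]>95)|(b.max(2)<80)).astype(np.uint8)*255  # ring or pliers
v,u=np.nonzero(m);u=(u+.5)/K-.5+x0;v=(v+.5)/K-.5+y0
r=np.c_[(u-c['cx'])/c['f'],-(v-c['cy'])/c['f'],-np.ones(len(u))]@C[:3,:3].T;o=C[:3,3]
n=np.array([.055,1,0.01]);D=126  # plane y+.055x+.01z=126 (top of ring)
t=(D-n@o)/(r@n);P=o+r*t[:,None];P=P[:,[0,2]]
w=P[(abs(P[:,0]+19)<30)&(abs(P[:,1]-2)<32)]
fn=lambda q:-np.percentile(np.hypot(*(w-q).T),0.15)
best=min((fn((x,z)),x,z) for x in np.arange(-24,-14,.25) for z in np.arange(-1,5,.25));print('inscribed r,x,z',best)
for x in(-36,-30,-25,-20,-15,-10,-6):
    k=w[abs(w[:,0]-x)<.4][:,1];print(x,'inner',k[k<2].max().round(1) if (k<2).any() else None,k[k>2].min().round(1) if (k>2).any() else None,'outer',k.min().round(1),k.max().round(1))
k=w[abs(w[:,1]-2)<.5][:,0];print('col z=2: x',k[k<-25].min().round(1),k[k<-25].max().round(1))
E
python3 ins.py; python3 -c "
from h import *
save(__import__('pickle').load(open('n.pkl','rb')),'x.png',(250,100,400,230),5)"
```

```text
inscribed r,x,z (np.float64(-18.33576522288077), np.float64(-18.0), np.float64(2.25))
-36 inner -2.2 6.2 outer -12.1 16.6
-30 inner -12.8 16.8 outer -18.6 22.8
-25 inner -16.5 20.6 outer -21.3 25.4
-20 inner -17.9 21.8 outer -21.7 25.9
-15 inner -16.9 21.3 outer -21.8 25.9
-10 inner -14.8 18.8 outer -20.3 24.2
-6 inner -11.6 15.9 outer -19.9 24.4
col z=2: x -41.4 -36.8
```

Call:
carry_out --moves '[{"dx": 0, "dy": -8, "dz": 0, "turn": 0}, {"dx": 0, "dy": -24, "dz": 0, "turn": 0}, {"dx": 4, "dy": -44, "dz": 7, "turn": 1}, {"dx": 15, "dy": -64, "dz": 26, "turn": 4}, {"dx": 33, "dy": -78, "dz": 58, "turn": 8}, {"dx": 53, "dy": -86, "dz": 94, "turn": 12}, {"dx": 74, "dy": -90, "dz": 130, "turn": 16}, {"dx": 94, "dy": -90, "dz": 166, "turn": 20}]'

```text
time_s: 15.02
tcp_pos: [562.1, 26.1, 286.0]
eef_rot: [-90.5, -0.5, 7.9]
contact_force: [0.6, -1.0, -1.9]
opening: 0.304
```

```bash
python3 -c "
from h import *
mv(567,197.4,283,0)"
```

```text
move d [ 28.5   1.8 169. ] turn 7.9 dist 171
```

Call:
carry_out --moves '[{"dx": 7, "dy": 0, "dz": 40, "turn": 3}, {"dx": 13, "dy": 0, "dz": 78, "turn": 5}, {"dx": 19, "dy": 0, "dz": 112, "turn": 7}, {"dx": 24, "dy": 0, "dz": 140, "turn": 7.9}, {"dx": 27, "dy": 0, "dz": 158, "turn": 7.9}, {"dx": 28.5, "dy": 0, "dz": 169, "turn": 7.9}, {"dx": 28.5, "dy": 0, "dz": 169, "turn": 7.9}, {"dx": 28.5, "dy": 0, "dz": 169, "turn": 7.9}]'

```text
time_s: 16.02
tcp_pos: [567.1, 196.5, 284.9]
eef_rot: [-90.4, -0.5, -0.0]
contact_force: [-0.4, -0.1, -2.8]
opening: 0.3
```

```bash
python3 rg.py; python3 - <<'E'
from h import *
import pickle
T=pose();print('axis in tool',(np.linalg.inv(T)@[548.6,199.5,126.8,1]).round(2),(np.linalg.inv(T)@[548.6,199.5,156.8,1]).round(2))
c=pickle.load(open('n.pkl','rb'));W=cloud(c);z=W[...,2];d=np.hypot(W[...,0]-548.6,W[...,1]-199.5)
q=(d<17)&(z>124.8)&(z<130);p=W[q];print('spindle top',len(p),p.mean(0).round(2),np.percentile(p[:,:2],[1,99],axis=0).round(1).tolist())
save(c,'hs.png',(240,110,400,230),5)
E
```

```text
[567.1 196.5 284.9] [-9.043e+01 -5.400e-01 -1.000e-02] 25.64 [-0.4 -0.1 -2.8]
805
slope deg x,z [-3.73 -0.61] y at origin 125.92 rms 0.7720903540354687
x [-40.6   1.2] z [-22.5  26.4] y med 127.4
circle c(x,z) [-17.58   1.97] r 21.51
axis in tool [-20.01 157.88   4.19   1.  ] [-19.73 127.89   3.97   1.  ]
spindle top 682 [548.7  199.66 126.76] [[537.2, 187.8], [560.6, 211.7]]
```

View pics/hs.png

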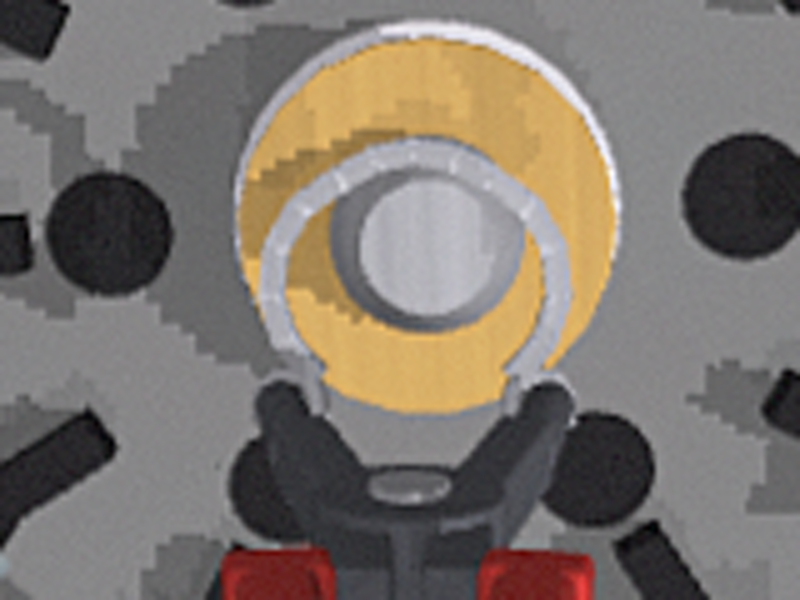

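```bash
cat > tg.py <<'E'
from h import *
import sys
# TCP target so that spindle axis passes tool (ax, 127.9, az) at TCP height z
ax,az,z=map(float,sys.argv[1:4])
T=pose();o=T[:3,:3]@np.array([ax,127.9,az])
s=ctrl.read_state();print(s['tcp_pos'].round(2),s['contact_force'].round(1))
mv(548.65-o[0],199.6-o[1],z)
E
python3 tg.py -18.2 2.1 260; python3 tg.py -18.2 2.1 248
```

```text
[567.13 196.45 284.89] [-0.1  0.1 -1.5]
move d [-1.7 24.9  2.2] turn 0 dist 25
[567.13 196.45 284.89] [-0.1  0.1 -1.5]
move d [-1.8 36.9  2.2] turn 0 dist 37
```

Call:
carry_out --moves '[{"dx": -0.8, "dy": 4, "dz": 1, "turn": 0}, {"dx": -1.7, "dy": 10, "dz": 2.1, "turn": 0}, {"dx": -1.7, "dy": 17, "dz": 2.2, "turn": 0}, {"dx": -1.7, "dy": 23, "dz": 2.2, "turn": 0}, {"dx": -1.7, "dy": 26, "dz": 2.2, "turn": 0}, {"dx": -1.7, "dy": 26, "dz": 2.2, "turn": 0}]'

```text
time_s: 16.82
tcp_pos: [565.5, 198.4, 258.4]
eef_rot: [-90.4, -0.5, -0.0]
contact_force: [0.3, 0.1, -2.1]
opening: 0.304
```

```bash
python3 tg.py -18.2 2.1 246; python3 rg.py
```

```text
[565.46 198.4  258.45] [ 0.3  0.1 -2.1]
move d [ 0.2 12.4  0.1] turn 0 dist 12
[565.5 198.4 258.4] [-9.043e+01 -5.000e-01 -2.000e-02] 25.96 [ 0.3  0.1 -2.1]
1677
slope deg x,z [ 1.51 -0.51] y at origin 130.25 rms 1.9860278580197392
x [-40.5   0.3] z [-21.5  25.5] y med 130.4
circle c(x,z) [-23.52   2.11] r 14.77
```

Call:
carry_out --moves '[{"dx": 0.1, "dy": 3, "dz": 0.1, "turn": 0}, {"dx": 0.2, "dy": 6, "dz": 0.1, "turn": 0}, {"dx": 0.2, "dy": 8, "dz": 0.1, "turn": 0}, {"dx": 0.2, "dy": 8, "dz": 0.1, "turn": 0}]'

```text
time_s: 17.38
tcp_pos: [565.8, 198.4, 250.5]
eef_rot: [-90.4, -0.5, -0.0]
contact_force: [-0.5, 0.7, -2.1]
opening: 0.299
```

Call:
carry_out --moves '[{"dx": 0, "dy": 1.5, "dz": 0, "turn": 0}, {"dx": 0, "dy": 3, "dz": 0, "turn": 0}, {"dx": 0, "dy": 3, "dz": 0, "turn": 0}]'

```text
time_s: 17.75
tcp_pos: [565.7, 198.4, 247.3]
eef_rot: [-90.4, -0.5, -0.0]
contact_force: [-0.1, 1.1, -1.4]
opening: 0.303
```

Call:
carry_out --moves '[{"dx": 0, "dy": 1.5, "dz": 0, "turn": 0}, {"dx": 0, "dy": 3, "dz": 0, "turn": 0}, {"dx": 0, "dy": 3, "dz": 0, "turn": 0}]'

```text
time_s: 18.12
tcp_pos: [565.7, 198.3, 244.0]
eef_rot: [-90.4, -0.5, -0.0]
contact_force: [0.1, 0.3, -1.7]
opening: 0.3
```

Call:
carry_out --moves '[{"dx": 0, "dy": 1, "dz": 0, "turn": 0}, {"dx": 0, "dy": 1.5, "dz": 0, "turn": 0}, {"dx": 0, "dy": 1.5, "dz": 0, "turn": 0}]'

```text
time_s: 18.5
tcp_pos: [565.6, 198.4, 242.5]
eef_rot: [-90.4, -0.5, -0.0]
contact_force: [-0.5, 0.3, -1.5]
opening: 0.301
```

Call:
carry_out --moves '[{"dx": 0, "dy": 1, "dz": 0, "turn": 0}, {"dx": 0, "dy": 1.5, "dz": 0, "turn": 0}, {"dx": 0, "dy": 1.5, "dz": 0, "turn": 0}]'

```text
time_s: 18.88
tcp_pos: [565.6, 198.3, 240.9]
eef_rot: [-90.4, -0.4, -0.0]
contact_force: [0.8, -0.3, -1.7]
opening: 0.301
```

Call:
carry_out --moves '[{"dx": 0, "dy": 1, "dz": 0, "turn": 0}, {"dx": 0, "dy": 1, "dz": 0, "turn": 0}]'

```text
time_s: 19.12
tcp_pos: [565.7, 198.4, 240.1]
eef_rot: [-90.4, -0.5, -0.0]
contact_force: [0.7, -0.7, -0.9]
opening: 0.301
```

Call:
carry_out --moves '[{"dx": 0, "dy": 1, "dz": 0, "turn": 0}, {"dx": 0, "dy": 1, "dz": 0, "turn": 0}]'

```text
time_s: 19.38
tcp_pos: [565.9, 198.4, 239.7]
eef_rot: [-90.4, -0.5, -0.0]
contact_force: [-0.7, 0.8, -0.1]
opening: 0.301
```

Call:
carry_out --moves '[{"dx": 0, "dy": 1, "dz": 0, "turn": 0}, {"dx": 0, "dy": 1, "dz": 0, "turn": 0}]'

```text
time_s: 19.62
tcp_pos: [566.1, 198.4, 239.1]
eef_rot: [-90.4, -0.6, -0.0]
contact_force: [0.4, 0.4, 1.4]
opening: 0.302
```

Call:
carry_out --moves '[{"dx": 0, "dy": 1, "dz": 0, "turn": 0}, {"dx": 0, "dy": 1, "dz": 0, "turn": 0}]'

```text
time_s: 19.88
tcp_pos: [566.2, 198.5, 238.3]
eef_rot: [-90.4, -0.6, -0.0]
contact_force: [-0.0, 0.1, 2.2]
opening: 0.299
```

Call:
carry_out --moves '[{"dx": 0, "dy": 1, "dz": 0, "turn": 0}, {"dx": 0, "dy": 1, "dz": 0, "turn": 0}]'

```text
time_s: 20.12
tcp_pos: [566.3, 198.5, 237.5]
eef_rot: [-90.4, -0.6, -0.0]
contact_force: [1.1, -0.4, 3.1]
opening: 0.301
```

Call:
carry_out --moves '[{"dx": -0.3, "dy": 1, "dz": 0, "turn": 0}, {"dx": -0.3, "dy": 1, "dz": 0, "turn": 0}]'

```text
time_s: 20.38
tcp_pos: [566.1, 198.5, 236.8]
eef_rot: [-90.4, -0.7, -0.0]
contact_force: [-0.0, -0.1, 3.4]
opening: 0.301
```

Call:
carry_out --moves '[{"dx": -0.3, "dy": 1, "dz": 0, "turn": 0}, {"dx": -0.3, "dy": 1, "dz": 0, "turn": 0}]'

```text
time_s: 20.62
tcp_pos: [565.9, 198.5, 236.0]
eef_rot: [-90.4, -0.7, -0.0]
contact_force: [0.3, 0.8, 4.2]
opening: 0.302
```

```bash
cat > lv.py <<'E'
# ring top plane / plate height around spindle, in world, plus state
from h import *
import pickle
s=ctrl.read_state();c=cap('wrist');pickle.dump(c,open('n.pkl','wb'))
print(s['tcp_pos'].round(1),s['eef_rot'].round(2),round(s['opening']*85.4,2),s['contact_force'].round(1))
W=cloud(c);f=c['frame'].astype(int);sat=f.max(2)-f.min(2)
d=np.hypot(W[...,0]-548.65,W[...,1]-199.6);z=W[...,2]
g=(d<36)&(z>98)&(z<118)
def fit(q,n):
    p=W[q];A=np.c_[p[:,0]-548.65,p[:,1]-199.6,np.ones(len(p))];k=np.linalg.lstsq(A,p[:,2],rcond=None)[0]
    print(n,len(p),'z',k[2].round(2),'slope deg',np.degrees(k[:2]).round(2),'sd',(p[:,2]-A@k).std().round(2),'x',np.percentile(p[:,0]-548.65,[1,99]).round(1),'y',np.percentile(p[:,1]-199.6,[1,99]).round(1))
fit(g&(sat>60)&(d>22)&(d<33),'plate')
ring=g&(sat<30)&(f.max(2)>100)&(d>17.8)&(d<25);fit(ring,'ring')
E
python3 lv.py
```

```text
[565.9 198.5 236. ] [-9.039e+01 -6.900e-01 -2.000e-02] 25.79 [0.3 0.8 4.2]
plate 2204 z 106.96 slope deg [0.01 0.01] sd 0.7 x [-32.1  27.7] y [-31.9  31.9]
ring 766 z 110.14 slope deg [0.8  0.19] sd 0.87 x [-22.6  18.1] y [-23.2  23. ]
```

Call:
carry_out --moves '[{"dx": 0, "dy": 1, "dz": 0, "turn": 0}, {"dx": 0, "dy": 1, "dz": 0, "turn": 0}]'

```text
time_s: 20.92
tcp_pos: [566.0, 198.5, 235.2]
eef_rot: [-90.4, -0.7, -0.0]
contact_force: [1.1, 0.7, 4.8]
opening: 0.3
```

Call:
carry_out --moves '[{"dx": 0, "dy": 0.9, "dz": 0, "turn": 0}, {"dx": 0, "dy": 0.9, "dz": 0, "turn": 0}]'

```text
time_s: 21.18
tcp_pos: [566.1, 198.5, 234.7]
eef_rot: [-90.4, -0.7, -0.0]
contact_force: [-0.5, -0.4, 4.6]
opening: 0.297
```

```bash
python3 lv.py; python3 tg.py -18.2 2.1 234.5
```

```text
[566.1 198.5 234.7] [-9.038e+01 -7.500e-01 -2.000e-02] 25.35 [-0.5 -0.4  4.6]
plate 2187 z 105.67 slope deg [-0.07 -0.05] sd 0.68 x [-31.9  27.6] y [-31.8  31.7]
ring 767 z 108.83 slope deg [0.73 0.22] sd 0.87 x [-22.8  18.5] y [-23.4  23. ]
[566.19 198.5  234.78] [-0.5 -0.4  5.9]
move d [-1.   0.3 -0.2] turn 0 dist 1
```

Call:
carry_out --moves '[{"dx": 0.5, "dy": 0.5, "dz": -0.1, "turn": 0}, {"dx": 0.8, "dy": 0.9, "dz": -0.1, "turn": 0}, {"dx": 0.8, "dy": 0.9, "dz": -0.1, "turn": 0}]' --hand 33

```text
time_s: 21.6
tcp_pos: [567.1, 198.8, 234.3]
eef_rot: [-90.3, -0.8, -0.0]
contact_force: [-0.2, 0.7, 5.3]
opening: 0.391
```

```bash
python3 lv.py
```

```text
[567.1 198.8 234.3] [-9.032e+01 -8.000e-01 -1.000e-02] 33.42 [-0.2  0.7  5.3]
plate 2508 z 105.7 slope deg [ 0.03 -0.05] sd 0.69 x [-32.1  29.2] y [-31.6  31.7]
ring 703 z 108.86 slope deg [0.74 0.26] sd 0.89 x [-22.3  20. ] y [-21.1  22.2]
```

Holding depth well. Continue.

Call:
carry_out --moves '[{"dx": 0.6, "dy": 0.6, "dz": 0, "turn": 0}, {"dx": 1.2, "dy": 1.1, "dz": 0, "turn": 0}, {"dx": 1.2, "dy": 1.1, "dz": 0, "turn": 0}]' --hand 41

```text
time_s: 22.02
tcp_pos: [568.5, 199.1, 233.4]
eef_rot: [-90.3, -0.8, -0.0]
contact_force: [-0.4, -0.3, 4.6]
opening: 0.48
```

```bash
python3 lv.py
```

```text
[568.5 199.1 233.4] [-9.028e+01 -8.200e-01 -1.000e-02] 40.98 [-0.4 -0.3  4.6]
plate 2758 z 105.98 slope deg [-0.06 -0.05] sd 0.7 x [-31.6  30.5] y [-31.5  31.6]
ring 564 z 108.97 slope deg [ 0.24 -0.04] sd 0.93 x [-20.5  22.7] y [-20.   20.6]
```

Call:
carry_out --moves '[{"dx": 0.6, "dy": 0.8, "dz": 0, "turn": 0}, {"dx": 1.2, "dy": 1.4, "dz": 0, "turn": 0}, {"dx": 1.2, "dy": 1.4, "dz": 0, "turn": 0}]' --hand 47

```text
time_s: 22.45
tcp_pos: [569.8, 199.2, 232.1]
eef_rot: [-90.3, -0.8, -0.0]
contact_force: [0.1, -0.4, 4.3]
opening: 0.548
```

```bash
python3 lv.py
```

```text
[569.8 199.2 232.1] [-9.025e+01 -8.300e-01 -1.000e-02] 46.78 [ 0.1 -0.4  4.3]
plate 2850 z 105.98 slope deg [ 0.04 -0.05] sd 0.68 x [-31.8  31.2] y [-31.8  31.7]
ring 391 z 108.83 slope deg [ 0.31 -0.23] sd 0.99 x [-19.2  23.6] y [-19.5  19.6]
```

Call:
carry_out --moves '[{"dx": 0.3, "dy": 0.5, "dz": 0, "turn": 0}, {"dx": 0.5, "dy": 0.8, "dz": 0, "turn": 0}, {"dx": 0.5, "dy": 0.8, "dz": 0, "turn": 0}]' --hand 51

```text
time_s: 22.88
tcp_pos: [570.4, 199.3, 231.4]
eef_rot: [-90.2, -0.8, -0.0]
contact_force: [-0.5, 0.3, 5.4]
opening: 0.598
```

```bash
python3 lv.py;python3 pr.py 285 178 360 200
```

```text
[570.4 199.3 231.4] [-9.023e+01 -8.400e-01 -1.000e-02] 51.05 [-0.5  0.3  5.4]
plate 2872 z 106.35 slope deg [-0.07 -0.12] sd 0.69 x [-32.   30.6] y [-31.6  31.6]
ring 367 z 109.59 slope deg [ 0.04 -0.09] sd 0.94 x [-19.1  23.6] y [-19.3  19.6]
[570.4 199.3 231.4] [-90.23  -0.84  -0.  ] 0.6 [0.1 0.4 5.3]
178 oooooooooooooooooo...o..ooooooooooooooooooooooooooooooooooooooooooooooooooo
179 ooooooooooooooooooo......oooooooooooooooooooooooooooooooooooooooooooooooooo
180 oooooooooooooooooooo#....#ooooooooooooooooooooooooooooooooooooooooooooooooo
181 ooooooooooooooooooooo..#..#oooooooooooooooooooooooooooooooooooooooooooooooo
182 oooooooooooooooooooooo.####..oooooooooooooooooooooooooooooooooooooooooooooo
183 ooooooooooooooooooooooo.###....oooooooooooooooooooooooooooooooooooooooooooo
184 ooooooooooooooooooooooooo.#...o..oooooooooooooooooooooooooooooooooooooooooo
185 oooooooooooooooooooooooooo......ooooooooooooooooooooooooooooooooooooooooooo
186 oooooooooooooooooooooo#####.oo......o.ooooooooo#####ooooooooooooooooooooooo
187 oooooooooooooooooooo.#######oooooooooooooooooo#######oooooooooooooooooo
[... 264 characters left out ...]
oooo##########.oooooooooooooo##########ooooooooooooooooooooo
192 ooooooooooooooooooo##########ooooooooooooooo###########oooooooooooooooooooo
193 ooooooooooooooooooo##########ooooooooooooooo.##########oooooooooooooooooooo
194 oooooooooooooooooo.##########.oooooooooooooo###########oooooooooooooooooooo
195 oooooooo.ooooooooo.###########oooooooooooooo###########oooooooooooooooooooo
196 ooooooooooooooooooo###########oooooooooooooo###########oooooooooooooooooooo
197 ooooooooooooooooooo###########oooooooooooooo###########oooooooooooooooooooo
198 oooooooooooooooooo.###########ooooooooooooo.###########oooooooooooooooooooo
199 oooooooooooooooooo############ooooooooooooo.###########oooooooooooooooooooo
```

Call:
carry_out --moves '[{"dx": 0, "dy": -1.5, "dz": 0, "turn": 0}, {"dx": 0, "dy": -3, "dz": 0, "turn": 0}, {"dx": 0, "dy": -3, "dz": 0, "turn": 0}]'

```text
time_s: 23.35
tcp_pos: [569.7, 199.1, 232.8]
eef_rot: [-90.3, -0.7, -0.0]
contact_force: [-0.2, 0.6, -2.1]
opening: 0.598
```

```bash
python3 lv.py
```

```text
[569.7 199.1 232.8] [-9.028e+01 -6.700e-01 -1.000e-02] 51.11 [-0.2  0.6 -2.1]
plate 2844 z 106.95 slope deg [-0.02 -0.02] sd 0.68 x [-31.6  30.6] y [-31.6  31.6]
ring 366 z 109.8 slope deg [0.62 0.01] sd 0.95 x [-19.1  23.4] y [-19.   19.4]
```

Call:
carry_out --moves '[{"dx": 0, "dy": -1.5, "dz": 0, "turn": 0}, {"dx": 0, "dy": -3, "dz": 0, "turn": 0}, {"dx": 0, "dy": -5, "dz": 0, "turn": 0}, {"dx": 0, "dy": -8, "dz": 0, "turn": 0}, {"dx": 0, "dy": -14, "dz": 0, "turn": 0}, {"dx": 0, "dy": -28, "dz": 0, "turn": 0}, {"dx": 0, "dy": -45, "dz": 0, "turn": 0}, {"dx": 0, "dy": -48, "dz": 0, "turn": 0}]'

```text
time_s: 24.4
tcp_pos: [570.1, 199.6, 283.6]
eef_rot: [-90.2, -0.9, -0.0]
contact_force: [0.3, 0.5, -1.3]
opening: 0.597
```

```bash
python3 lv.py; python3 - <<'E'
from h import *
import pickle
c=pickle.load(open('n.pkl','rb'))
# hole centres of ring eyes: ring seen through; print coarse map of ring region
W=cloud(c)
for P in([548.65,199.6,109.8],[570.6,208.7,109.8],[570.6,190.6,109.8]):
    q=np.linalg.inv(c['T'])@np.r_[P,1];print(P,c['cx']+c['f']*q[0]/-q[2],c['cy']-c['f']*q[1]/-q[2])
save(c,'fin.png',(240,110,400,230),5)
E
```

```text
[570.1 199.6 283.6] [-9.022e+01 -9.300e-01 -1.000e-02] 51.0 [ 0.3  0.5 -1.3]
plate 2190 z 106.98 slope deg [ 0.09 -0.03] sd 0.75 x [-31.7  31.2] y [-31.7  31.7]
ring 310 z 109.75 slope deg [0.11 0.09] sd 1.0 x [-19.1  23.7] y [-19.2  19.8]
[548.65, 199.6, 109.8] 320.5840857640694 150.92884485794048
[570.6, 208.7, 109.8] 330.6028345060888 175.09535954718993
[570.6, 190.6, 109.8] 310.6144510696433 175.0619243963062
```

```bash
cat > jw.py <<'E'
from h import *
import pickle
def an(c,T):
    C=np.array(c['hand_eye']);z=c['range_z'];v,u=np.mgrid[:400,:640]
    P=np.stack([(u-c['cx'])/c['f']*z,-(v-c['cy'])/c['f']*z,-z],-1);L=P@C[:3,:3].T+C[:3,3]
    f=c['frame'].max(2)
    q=(z>0)&(abs(L[...,2])<20)&(L[...,0]>-14)&(L[...,0]<8)&(L[...,1]>30)&(L[...,1]<140)&(f<90)
    for a,b in((52,62),(78,96),(106,118),(118,135)):
        k=q&(L[...,1]>a)&(L[...,1]<b);p=L[k]
        if len(p)<5: continue
        l=p[p[:,2]<0];r=p[p[:,2]>0]
        print((a,b),len(p),'x',np.median(p[:,0]).round(2),'zL',np.percentile(l[:,2],[2,98]).round(1),'zR',np.percentile(r[:,2],[2,98]).round(1),'rowmin',np.nonzero(k)[0].min())
for n,k in(('lift.pkl',1),('hov.pkl',1),('n.pkl',0)):
    c=pickle.load(open(n,'rb'));c=c['wrist'] if k else c;print(n);an(c,None)
print(pose().round(4).tolist())
E
python3 jw.py
```

```text
lift.pkl
(52, 62) 199 x -5.85 zL [-10.9  -0.4] zR [ 0.2 12.5] rowmin 208
(78, 96) 186 x -4.17 zL [-11.3  -3.6] zR [ 5.9 14.1] rowmin 196
(106, 118) 75 x -2.79 zL [-11.2  -5. ] zR [ 7.5 14.3] rowmin 190
(118, 135) 20 x -2.83 zL [-10.3  -5.1] zR [ 7.7 12.9] rowmin 189
hov.pkl
(52, 62) 148 x -5.61 zL [-11.1  -1.8] zR [ 0.4 12.4] rowmin 208
(78, 96) 180 x -4.1 zL [-11.4  -3.2] zR [ 5.4 13.4] rowmin 196
(106, 118) 80 x -2.74 zL [-11.7  -5.1] zR [ 7.4 14.2] rowmin 190
(118, 135) 21 x -2.79 zL [-11.2  -5.4] zR [ 8.6 13.6] rowmin 189
n.pkl
(52, 62) 141 x -6.71 zL [-10.9  -2.9] zR [ 3.9 12.4] rowmin 207
(78, 96) 198 x -5.61 zL [-11.6  -3.7] zR [ 5.4 13.1] rowmin 194
(106, 118) 85 x -4.54 zL [-11.7  -5. ] zR [ 6.8 14. ] rowmin 187
(118, 135) 21 x -4.5 zL [-11.   -5.1] zR [ 7.2 12.2] rowmin 186
[[0.9999, 0.0153, 0.0002, 569.9413], [-0.0001, -0.004, 1.0, 199.5509], [0.0153, -0.9999, -0.004, 283.0097], [0.0, 0.0, 0.0, 1.0]]
```

Call:
carry_out --moves '[{"dx": -3, "dy": 0, "dz": -20, "turn": 0}, {"dx": -9, "dy": 0, "dz": -60, "turn": 0}, {"dx": -17, "dy": 0, "dz": -112, "turn": 0}, {"dx": -25, "dy": 0, "dz": -164, "turn": 0}, {"dx": -33, "dy": 0, "dz": -216, "turn": 0}, {"dx": -41, "dy": 0, "dz": -268, "turn": 0}, {"dx": -49, "dy": 0, "dz": -320, "turn": 0}, {"dx": -56, "dy": 0, "dz": -365, "turn": 0}]'

```text
time_s: 25.45
tcp_pos: [512.2, -168.1, 283.0]
eef_rot: [-90.2, -0.8, -0.1]
contact_force: [0.5, 1.1, -2.5]
opening: 0.597
```

```bash
python3 -c "
from h import *
print(pose().round(2).tolist());mv(482.8,-374.7,270,1.4)"
```

```text
[[1.0, 0.01, 0.0, 512.16], [-0.0, -0.0, 1.0, -168.13], [0.01, -1.0, -0.0, 283.01], [0.0, 0.0, 0.0, 1.0]]
move d [ -29.2   13.5 -206.6] turn -1.5 dist 209
```

Call:
carry_out --moves '[{"dx": -5, "dy": 0, "dz": -40, "turn": 0}, {"dx": -11, "dy": 0, "dz": -85, "turn": -0.5}, {"dx": -18, "dy": 0, "dz": -130, "turn": -1}, {"dx": -23, "dy": 0, "dz": -165, "turn": -1.5}, {"dx": -27, "dy": 2, "dz": -190, "turn": -1.5}, {"dx": -29, "dy": 8, "dz": -203, "turn": -1.5}, {"dx": -29, "dy": 13, "dz": -206.5, "turn": -1.5}, {"dx": -29, "dy": 13, "dz": -206.5, "turn": -1.5}]'

```text
time_s: 26.45
tcp_pos: [483.0, -373.5, 269.6]
eef_rot: [-90.2, -0.7, 1.5]
contact_force: [-0.3, -0.2, -1.6]
opening: 0.598
```

Call:
carry_out --moves '[{"dx": 0, "dy": 0, "dz": 0, "turn": 0}, {"dx": 0, "dy": 0, "dz": 0, "turn": 0}]'

```text
time_s: 26.7
tcp_pos: [483.4, -372.7, 270.0]
eef_rot: [-90.2, -0.8, 1.5]
contact_force: [-0.5, -0.6, -1.2]
opening: 0.597
```

```bash
python3 - <<'E'
from h import *
import pickle
s=ctrl.read_state();print(s['eef_rot']);mv(482.8,-374.7,220,1.4)
c=cap('wrist');pickle.dump(c,open('n.pkl','wb'))
f=c['frame'].astype(int)
p0=pickle.load(open('lift.pkl','rb'))['wrist']
for v in range(150,196,2): print(v,''.join('#' if f[v,u].max()<85 else '+' if f[v,u].max()<150 else '.' for u in range(280,365)),''.join('#' if p0['frame'][v,u].max()<85 else '+' if p0['frame'][v,u].max()<150 else '.' for u in range(280,365)))
E
python3 jw.py|tail -5
```

```text
[-90.18055835  -0.76118868   1.52420132]
move d [-1.3 50.  -1.8] turn 0.1 dist 50
150 ..................................................................................... .....................................................................................
152 ..................................................................................... .....................................................................................
154 ..................................................................................... .....................................................................................
156 ..................................................................................... .....................................................................................
158 ..................................................................................... .....................................................................................
160 ........................................................+............................ ................................................
[... 2722 characters left out ...]
.........+#########+......................... ........................+#########+...............#########+.........................
194 .......................+##########+..............+##########......................... ........................+#########+...............##########.........................
(52, 62) 193 x -6.82 zL [-10.8  -0.4] zR [ 0.2 12.4] rowmin 207
(78, 96) 185 x -5.6 zL [-11.4  -3.8] zR [ 5.5 13.1] rowmin 194
(106, 118) 82 x -4.54 zL [-11.5  -5. ] zR [ 7.5 14. ] rowmin 187
(118, 135) 17 x -4.69 zL [-11.1  -5.3] zR [ 7.9 13. ] rowmin 186
[[0.9996, 0.0134, -0.0264, 483.3379], [0.0264, -0.0029, 0.9996, -372.8943], [0.0133, -0.9999, -0.0032, 269.9819], [0.0, 0.0, 0.0, 1.0]]
```

Call:
carry_out --moves '[{"dx": -0.8, "dy": 8, "dz": -1.5, "turn": 0}, {"dx": -1.3, "dy": 18, "dz": -1.8, "turn": 0}, {"dx": -1.2, "dy": 22, "dz": -1.8, "turn": 0}, {"dx": -1.2, "dy": 22, "dz": -1.8, "turn": 0}]'

```text
time_s: 27.25
tcp_pos: [482.1, -374.5, 247.0]
eef_rot: [-90.1, -0.7, 1.5]
contact_force: [-0.1, 0.0, -1.8]
opening: 0.595
```

```bash
python3 -c "
from h import *
print(pose().round(3).tolist());mv(482.8,-374.7,236,1.4);mv(482.8,-374.7,200,1.4)"
```

```text
[[1.0, 0.012, -0.026, 482.112], [0.026, -0.002, 1.0, -374.526], [0.012, -1.0, -0.002, 246.972], [0.0, 0.0, 0.0, 1.0]]
move d [ 0.6 11.  -0.2] turn 0.1 dist 11
move d [ 0.1 47.  -0.1] turn 0.1 dist 47
```

Call:
carry_out --moves '[{"dx": 0.6, "dy": 6, "dz": -0.2, "turn": 0}, {"dx": 0.5, "dy": 14, "dz": -0.2, "turn": 0}, {"dx": 0.3, "dy": 22, "dz": -0.1, "turn": 0}, {"dx": 0.2, "dy": 28, "dz": -0.1, "turn": 0}, {"dx": 0.2, "dy": 34, "dz": -0.1, "turn": 0}, {"dx": 0.1, "dy": 38, "dz": -0.1, "turn": 0}, {"dx": 0.1, "dy": 40, "dz": -0.1, "turn": 0}]'

```text
time_s: 28.12
tcp_pos: [482.7, -374.6, 206.7]
eef_rot: [-90.1, -0.7, 1.5]
contact_force: [-0.3, -0.0, -1.9]
opening: 0.6
```

```bash
python3 -c "
from h import *
mv(482.8,-374.7,160,1.4);mv(482.8,-374.7,138,1.4);print(ctrl.read_state()['contact_force'])"
```

```text
move d [-0.4 46.7 -0. ] turn 0.1 dist 47
move d [-0.7 68.7  0. ] turn 0.1 dist 69
[-2.58946261e-01 -1.76414822e-03 -1.92570234e+00]
```

Call:
carry_out --moves '[{"dx": -0.1, "dy": 8, "dz": 0, "turn": 0}, {"dx": -0.2, "dy": 18, "dz": 0, "turn": 0}, {"dx": -0.3, "dy": 28, "dz": 0, "turn": 0}, {"dx": -0.4, "dy": 38, "dz": 0, "turn": 0}, {"dx": -0.5, "dy": 47, "dz": 0, "turn": 0}, {"dx": -0.6, "dy": 55, "dz": 0, "turn": 0}, {"dx": -0.6, "dy": 60, "dz": 0, "turn": 0}, {"dx": -0.6, "dy": 60, "dz": 0, "turn": 0}]'

```text
time_s: 29.12
tcp_pos: [482.5, -374.5, 146.2]
eef_rot: [-90.1, -0.6, 1.5]
contact_force: [0.9, -0.9, -2.5]
opening: 0.597
```

Call:
carry_out --moves '[{"dx": 0, "dy": 3, "dz": 0, "turn": 0}, {"dx": 0, "dy": 6, "dz": 0, "turn": 0}, {"dx": 0, "dy": 6, "dz": 0, "turn": 0}]'

```text
time_s: 29.5
tcp_pos: [482.5, -374.4, 139.9]
eef_rot: [-90.0, -0.6, 1.5]
contact_force: [-0.1, -0.3, -1.2]
opening: 0.595
```

Call:
carry_out --moves '[{"dx": 0, "dy": 2, "dz": 0, "turn": 0}, {"dx": 0, "dy": 3, "dz": 0, "turn": 0}, {"dx": 0, "dy": 3, "dz": 0, "turn": 0}]'

```text
time_s: 29.88
tcp_pos: [482.5, -374.3, 136.7]
eef_rot: [-90.0, -0.6, 1.5]
contact_force: [-0.0, -0.3, -1.5]
opening: 0.597
```

Call:
carry_out --moves '[{"dx": 0, "dy": 1.5, "dz": 0, "turn": 0}, {"dx": 0, "dy": 1.5, "dz": 0, "turn": 0}]'

```text
time_s: 30.12
tcp_pos: [482.8, -374.5, 136.1]
eef_rot: [-90.1, -0.7, 1.5]
contact_force: [-0.8, 1.5, 1.3]
opening: 0.601
```

Call:
carry_out --moves '[{"dx": 0, "dy": 1.5, "dz": 0, "turn": 0}, {"dx": 0, "dy": 1.5, "dz": 0, "turn": 0}]'

```text
time_s: 30.38
tcp_pos: [483.2, -374.5, 136.0]
eef_rot: [-90.1, -0.8, 1.5]
contact_force: [-1.5, 1.9, 5.3]
opening: 0.598
```

Call:
carry_out --moves '[{"dx": -0.4, "dy": 0, "dz": 0, "turn": 0}, {"dx": -0.4, "dy": 0, "dz": 0, "turn": 0}, {"dx": -0.4, "dy": 0, "dz": 0, "turn": 0}]' --hand 60

```text
time_s: 30.75
tcp_pos: [482.6, -374.5, 135.5]
eef_rot: [-90.1, -0.7, 1.5]
contact_force: [0.5, -0.1, 0.0]
opening: 0.703
```

Call:
carry_out --moves '[{"dx": 0, "dy": 0, "dz": 0, "turn": 0}, {"dx": 0, "dy": 0, "dz": 0, "turn": 0}, {"dx": 0, "dy": 0, "dz": 0, "turn": 0}, {"dx": 0, "dy": 0, "dz": 0, "turn": 0}, {"dx": 0, "dy": 0, "dz": 0, "turn": 0}]' --hand 85

```text
time_s: 31.38
tcp_pos: [482.7, -374.5, 135.6]
eef_rot: [-90.1, -0.7, 1.5]
contact_force: [-0.1, -0.5, -1.4]
opening: 0.996
```

Call:
carry_out --moves '[{"dx": 0, "dy": -10, "dz": 0, "turn": 0}, {"dx": 0, "dy": -30, "dz": 0, "turn": 0}, {"dx": 0, "dy": -60, "dz": 0, "turn": 0}, {"dx": 0, "dy": -100, "dz": 0, "turn": 0}, {"dx": -5, "dy": -130, "dz": -5, "turn": 0}, {"dx": -15, "dy": -155, "dz": -10, "turn": 0}, {"dx": -21, "dy": -162, "dz": -12, "turn": 0}, {"dx": -21, "dy": -162, "dz": -12, "turn": 0}]'

```text
time_s: 32.38
tcp_pos: [459.8, -387.1, 297.8]
eef_rot: [-90.2, -0.8, 1.5]
contact_force: [-0.6, -0.7, -0.3]
opening: 0.998
```

```bash
python3 - <<'E'
from h import *
import pickle
s=ctrl.read_state();print(s['tcp_pos'],s['eef_rot'],s['contact_force'],s['time_s'])
c=cap('wrist');pickle.dump(c,open('st2.pkl','wb'))
for n in('st.pkl','st2.pkl'):
    c=pickle.load(open(n,'rb'))
    W=cloud(c);hsv=cv2.cvtColor(c['frame'],cv2.COLOR_RGB2HSV)
    r=((hsv[...,0]<8)|(hsv[...,0]>172))&(hsv[...,1]>130)&(W[...,2]>90)&(W[...,2]<200)&(W[...,1]<-340)&(W[...,1]>-410)&(W[...,0]<500)
    P=W[r];T=P[P[:,2]>183.5];F=P[(P[:,2]<180)&(P[:,0]<479.5)]
    print(n,len(P),P[:,2].max().round(1))
    for q in(-1,1):
        t=T[(T[:,1]+374.3)*q>0];f=F[(F[:,1]+374.3)*q>0];print('top',t.mean(0).round(1),'face',f.mean(0).round(1),'dx/dz',np.polyfit(f[:,2],f[:,0],1)[0].round(3))
E
```

```text
[ 459.82327418 -387.12405553  297.84464497] [-90.15865756  -0.78309407   1.47711831] [-0.57874878 -0.68975514 -0.27794463] 32.375
st.pkl 1192 188.1
top [ 483.  -394.5  185.9] face [ 477.1 -394.4  141.6] dx/dz -0.005
top [ 481.9 -353.7  185.9] face [ 476.3 -354.6  141.8] dx/dz -0.005
st2.pkl 1185 187.9
top [ 482.5 -394.4  185.9] face [ 476.8 -394.7  142.9] dx/dz -0.003
top [ 481.3 -353.7  185.7] face [ 476.  -354.8  142.3] dx/dz -0.006
```

```bash
python3 -c "
from bench import ctrl
print(ctrl.hand_in())"
```

```text
the job is handed in; nothing more can be done
None
```

The retaining ring is in the spindle's groove and holds the plate down. The pliers hang back in their slot in the stand. I handed the job in about 32 s into the 72 s limit, and the hand-in gave no verdict.

**How it went:** I used the largest pliers, the ones in the stand, and left the two smaller pairs alone. I spread the ring to about 25 mm over the handles and lowered it over the nose. The plate was pressed about 4.7 mm with roughly 7 N, against the 20 N limit. I then opened the pliers in steps while leading them outwards, and lifted off.

**Last checks, all from the wrist camera:**
- **Plate:** it stays about 3.5 mm down with the pliers off.
- **Ring:** level within about 0.2° in the last view. Its outline is centred within about 0.5 mm and about 39 mm across, so it has closed.
- **Pliers:** upright, and within about 0.6 mm of where they hung at the start.
- **Gripper:** open and touching nothing.

**Disagreement:** before placing, the carried ring measured a droop of nearly 4°, but it touched the plate later than that droop implied. It lay flat, within about 1°, once pressed on the plate.

**Not checked:**
- I did not look at the ring again after hanging up the pliers.
- I did not measure the bystanders at the end; nothing came into contact with them as far as I could tell.

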